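# Lock up the watch box for the night

## Robot

A 7-joint arm with a two-finger parallel gripper is mounted at the origin on the work surface. World frame = base frame: x ahead of the robot, y to its left, z up, the work surface at z = 0. Lengths are in m, angles in degrees, forces in N, time in s.
With the tool pointing down it reaches from about 0.425 to 0.875 m from the base axis. Payload 4.7 kg.
Tool frame: the origin (TCP) lies at the centre of the arm's flange, where the gripper is bolted on; the fingertips stand 182 mm ahead of it and the grasp point (between the pads) lies 164 mm ahead of it (env.grip_depth is the distance from the TCP to the grasp point, in m); z points along the fingers, y is the line along which they close (so a half turn about z gives the same grasp; the last joint's range is limited). The gripper opens to 87 mm and grips with 3 to 60 N. Pads are 19 mm wide; open, the fingers measure 117 mm over their backs; the gripper's body (75 mm by 190 mm) begins 51 mm behind the grasp point.
Start: joints at [63.948, 18.392, -4.016, 83.108, 1.295, 78.541, -3.26], TCP at [0.294, -0.58, 0.405] pointing down, gripper open.
Joint ranges: [-163.93, 163.93], [-17.29, 119.83], [-79.2, 71.16], [3.27, 140.29], [-89.18, 269.18], [5.43, 117.66], [-154.24, 154.24]. Speed limits (degrees/s): [147.25, 147.25, 180, 180, 180, 180, 180].

## Interface

Orientations are given as [roll, pitch, yaw] about the fixed x, y, z axes, in that order (R = Rz(yaw) Ry(pitch) Rx(roll)).
In Python, from cell import env gives the robot as it stands. The module is installed in compiled form; this text tells all that it offers.
- The arm moves only by the tool send_rows, never from a script. Its arguments are lists of equal length, an entry for each row: "xyz": the shift along the tool's x, y, z in m, a list of three; "rotation": the turn, a rotation vector about the tool's x, y, z in rad, a list of three; "jaw": the opening, from 0 (shut) to 1 (fully open). A call has 1 to 20 rows; each row shifts and turns the commanded pose from where the row before left it, along the tool's axes as they then stand; what a row does not reach is not made up. A row lasts 1/10 s, in which the tool goes at most 50 mm and 8.59 degrees, less where a joint would pass 70% of its speed; a pose out of reach is approached as far as the arm can. A call is refused whole if a number of a shift passes 0.05 or a number of a turn 0.15, either way. A call with a gripper value outside its range is refused whole. The fingers move at their own pace and stop on an object; "newtons" is the grip in N (left out, the last holds). Time passes only in rows, so rows that do not move let the fingers close. It gives the time, the measured TCP pose, the force, the opening and the grip force at its end, in the units of the state.
- env.get_obs(): the state, without advancing time (a new reading comes with each control period).
- env.read_camera(name): name is "side" or "top"; returns a dict with "image" (480x640x3 uint8, blue, green, red), "fx", "fy", "cx", "cy" (pixels), "distortion" ([k1, k2, p1, p2, k3] as OpenCV has them; the pictures are not rectified), "R" (3x3) and "t" (3): a world point X has camera coordinates R X + t. Camera axes: x right, y down, z forward; pixel columns grow to the right and rows downward; lengths in m; the calibration is good to about 2 mm. A picture is of the moment at which its call begins. There is no depth.
- env.sign_off(): hands the job in; it is judged then, once.
The state is a dict: "time_s": time; "qpos": joint angles; "joint_velocities": joint speeds; "effort": joint torques, N m; "tool_pos": TCP position; "tool_rot": TCP orientation; "force": force on the tool from outside, world axes, zero at the start; "wrist_torque": the same for the moment, N m; "grip_width": finger opening in m; "grasp_force": force on a finger pad.
Only numpy, scipy, OpenCV 4.12 (cv2) and the standard library are available. Lean on these libraries where they do the work, as an engineer would, in place of code of your own. Each camera call takes 0.05 s, during which the arm holds its last target. There are 200 camera calls.

## Task

Pack up the stand for the night: put the pliers in the open drawer of the watch box and push the drawer fully shut, and stand every watch left on the table in a compartment of the box, one to a compartment, dial up, with its strap running front to back. When all the watches are in, close the clear cover fully and only then slide the bolt all the way across into its keeper to lock it. Do not shift the battery tester, the copper bowl or the bare watch case.

Things in the scene. Friction and masses are not known exactly. Their poses are not given: they have to be found in the camera images.
- case: Wooden two-tier watch box, fixed, 344 mm wide (y), 124 mm deep (x -65 to +59 mm), 64 mm high without its cover. Origin: on the table under the box; its front faces its own -x. On top four open compartments side by side; in front of them a flat rail (x -65 to -23 mm, top 64 mm up) with the slide bolt; a drawer below; the cover hinged at the rear.
- slot0 (a point): Floor centre of compartment 1 of 4, counted from the box's -y end to its +y end; axes as the box's. Compartments: floor 50 mm above the table, 78 mm deep (box x -23 to +55 mm), 81 mm wide, parted by dividers 3 mm thick, 12 mm high; outer rim 14 mm above the floor.
- slot1 (a point): Floor centre of compartment 2 of 4, counted from the box's -y end to its +y end; axes as the box's. Compartments: floor 50 mm above the table, 78 mm deep (box x -23 to +55 mm), 81 mm wide, parted by dividers 3 mm thick, 12 mm high; outer rim 14 mm above the floor.
- slot2 (a point): Floor centre of compartment 3 of 4, counted from the box's -y end to its +y end; axes as the box's. Compartments: floor 50 mm above the table, 78 mm deep (box x -23 to +55 mm), 81 mm wide, parted by dividers 3 mm thick, 12 mm high; outer rim 14 mm above the floor.
- slot3 (a point): Floor centre of compartment 4 of 4, counted from the box's -y end to its +y end; axes as the box's. Compartments: floor 50 mm above the table, 78 mm deep (box x -23 to +55 mm), 81 mm wide, parted by dividers 3 mm thick, 12 mm high; outer rim 14 mm above the floor.
- drawer (a joint): How far the drawer is pulled out towards the box's -x, m: 0 fully shut, 0.095 fully out. Starts out by 0.085 to 0.095. Slides with about 1.2 N of friction. Shut means under 0.004.
- drawer_in (a point): Centre of the drawer's inner floor, 10 mm above the table; moves with the drawer, axes as the box's. Inside 100 mm (x) by 250 mm (y), walls 27 mm high. The part in front of the box's front face (box x = -65 mm) is open above, the rest lies under the box. Drawer front: a panel 270 mm wide, 4 to 42 mm above the table.
- drawer_knob (a point): Middle of the outer face of the brass drawer knob, a disc 20 mm across, 13 mm proud of the drawer front, 25 mm above the table (box x = -90 mm when shut); the drawer is pushed shut here.
- lid (a joint): Angle of the clear cover about its rear hinge, rad: 0 fully shut, grows as it opens (1.65 at most); starts at 1.5 to 1.62. A stiff hinge (0.3 N m): it stays where it is left and must be pressed right down. Shut means under 0.04.
- lid_hinge (a point): On the cover's hinge line, middle of the box's rear edge, 64 mm above the table; the line runs along the box's y. The cover is a box without a floor, of 3 mm clear plastic: 96 mm deep, 344 mm wide, 54 mm high.
- lid_tab (a point): Grip point of the brass tab on the cover's front; moves with the cover. The tab, 30 mm wide (y), 12 mm thick, stands 30 mm out of the front wall; this point is 23 mm out. Cover shut: 119 mm in front of the hinge line (box's -x), 28 mm above it; open: that offset turned about the hinge by the cover's angle. Pinch it along y and carry it round the hinge.
- bolt (a joint): Slide bolt on the right half (-y) of the front rail, m: 0 drawn back (knob at box y = -125 mm), grows as it slides to the box's +y, 0.045 home in the keeper on the cover. Starts at 0 to 0.008. About 1.5 N of friction. Locked means over 0.040; it then holds the cover down.
- bolt_knob (a point): On the axis of the bolt's upright dark knob (box x = -53 mm), 13 mm across, 106 mm above the table; knob top at 113 mm, its foot on the bolt's rod, whose top is at 80 mm. With the cover shut, its front wall (box x = -37 mm, up to 118 mm high) is 10 mm behind the knob: grip or push it along y.
- watch_orange: Watch, orange strap, steel head, on a weighted hard black plastic display cuff 56 (x) x 44 (y) x 46 mm high, upright sides; with the head (disc 42 mm across) 58 mm high; 140 g. The strap runs along its x; the cuff's flat ends, 44 mm apart, face +y and -y: grip it there, at its upper half. Origin: centre of the underside; z up. May be absent (None).
- watch_black: Watch, black strap, steel head, on a weighted hard white plastic display cuff 56 (x) x 44 (y) x 46 mm high, upright sides; with the head (disc 42 mm across) 58 mm high; 140 g. The strap runs along its x; the cuff's flat ends, 44 mm apart, face +y and -y: grip it there, at its upper half. Origin: centre of the underside; z up. May be absent (None).
- watch_blue: Watch, blue strap, steel head, on a weighted hard black plastic display cuff 56 (x) x 44 (y) x 46 mm high, upright sides; with the head (disc 42 mm across) 58 mm high; 140 g. The strap runs along its x; the cuff's flat ends, 44 mm apart, face +y and -y: grip it there, at its upper half. Origin: centre of the underside; z up. May be absent (None).
- watch_green: Watch, green strap, steel head, on a weighted hard black plastic display cuff 56 (x) x 44 (y) x 46 mm high, upright sides; with the head (disc 42 mm across) 58 mm high; 140 g. The strap runs along its x; the cuff's flat ends, 44 mm apart, face +y and -y: grip it there, at its upper half. Origin: centre of the underside; z up. May be absent (None).
- pliers: Flat-nosed pliers with red grips lying flat, 149 mm long along their x (steel jaws to +61 mm, handles to -88 mm), 50 mm wide over the handles, 14 mm thick, 130 g. Origin: underside of the joint, a steel block 28 (x) x 26 (y) x 14 mm: grip it across y, near the balance point.
- tester: Chrome battery tester with a red push button, 80 x 120 x 36 mm (button to 46 mm); leave it alone. Origin: centre of the underside.
- bowl: Small copper bowl, 90 mm across, 36 mm high; leave it alone. Origin: centre of the underside.
- watch_case: Bare silver watch case without a band, 42 mm across, 12 mm high; leave it alone. Origin: centre of the underside.
Not all that is in view belongs to the job. What is shaped like the watch_blue but pink or red is not meant. Leave any red look-alike of the watch_black alone.

How it is judged (in metres and radians):
On the way, in this order (a step that is already met when the one before it is completed fails the run):
1. every watch stands upright in a compartment of its own, strap front to back ((horizontal distance between watch_orange and slot0 below 0.032 m or horizontal distance between watch_orange and slot1 below 0.032 m or horizontal distance between watch_orange and slot2 below 0.032 m or horizontal distance between watch_orange and slot3 below 0.032 m) and z of each of watch_orange, watch_black, watch_blue, watch_green in the frame of case below 0.056 m and angle between each of watch_orange, watch_black, watch_blue, watch_green's own z axis and vertical below 0.15 rad and angle between the x axis of each of watch_orange, watch_black, watch_blue, watch_green and the x axis of case, either way round below 0.45 rad and (horizontal distance between watch_black and slot0 below 0.032 m or horizontal distance between watch_black and slot1 below 0.032 m or horizontal distance between watch_black and slot2 below 0.032 m or horizontal distance between watch_black and slot3 below 0.032 m) and (horizontal distance between watch_blue and slot0 below 0.032 m or horizontal distance between watch_blue and slot1 below 0.032 m or horizontal distance between watch_blue and slot2 below 0.032 m or horizontal distance between watch_blue and slot3 below 0.032 m) and (horizontal distance between watch_green and slot0 below 0.032 m or horizontal distance between watch_green and slot1 below 0.032 m or horizontal distance between watch_green and slot2 below 0.032 m or horizontal distance between watch_green and slot3 below 0.032 m)), for 0.2 s.
2. the cover is fully shut over them (value of joint lid below 0.04 rad), for 0.2 s.
3. the bolt is slid home (value of joint bolt above 0.04 m), for 0.2 s.
At the end, for the whole second after the job is handed in: each watch flat and upright (0.15 rad) on a compartment floor, within 32 mm of its centre, strap within 0.45 rad of front to back; pliers flat in the drawer; drawer shut to 4 mm, cover to 0.04 rad, bolt past 40 of its 45 mm; all at rest (all of step 1 and x of pliers in the frame of drawer_in between -0.055 and 0.055 m and y of pliers in the frame of drawer_in between -0.1 and 0.1 m and z of pliers in the frame of drawer_in between -0.01 and 0.014 m and value of joint drawer below 0.004 m and value of joint lid below 0.04 rad and value of joint bolt above 0.04 m and linear speed of each of watch_orange, watch_black, watch_blue, watch_green below 0.02 m/s); the robot touches nothing.
It fails at once if battery tester shifted by more than 25 mm (distance of tester from where it was at the start of the episode above 0.025 m).
It fails at once if copper bowl shifted by more than 25 mm (distance of bowl from where it was at the start of the episode above 0.025 m).
It fails at once if bare watch case shifted by more than 25 mm (distance of watch_case from where it was at the start of the episode above 0.025 m).
Of watch_orange, watch_black, watch_blue, watch_green only 2 to 4 are there at a start; the rules pass over those that are not, and their reading is None.
At some moment in a run one of watch_orange, watch_black, watch_blue, watch_green, pliers may be knocked a few centimetres aside while the robot is not near it.
It also fails if it takes over 210 s, if anything falls off the work surface, if the arm or the gripper's body presses on something with over 40 N, if the wrist force passes 120 N, or if a joint passes its speed limit or range.

## Working session

There is one attempt and no reset: what is moved stays moved. The work goes in short steps, Python scripts to look and compute and a tool call to move; the robot and the scene stay as the last step left them, time stands still between calls to the robot, and variables do not carry over. Pictures are saved under pics/ and viewed, at most 14 in all, crops included, and the job is handed in when it is done.

Besides the shell and the picture viewer there is one more tool, called after ">>>" by a JSON object that holds its "op" and its "data", one argument or row to a line. send_rows: Moves the arm, as the interface text tells. Its arguments: {"type":"object","properties":{"xyz":{"type":"array"},"rotation":{"type":"array"},"jaw":{"type":"array"},"newtons":{"type":"number"}},"required":["xyz","rotation","jaw"]}

```bash
mkdir -p pics
cat > h.py <<'E'
import numpy as np, cv2
from cell import env
def snap(name,fn=None):
    c=env.read_camera(name)
    if fn: cv2.imwrite('pics/'+fn,c['image'])
    np.save('cam_'+name+'.npy',{k:c[k] for k in c if k!='image'},allow_pickle=True)
    return c
def cam(name): return np.load('cam_'+name+'.npy',allow_pickle=True).item()
def ray(name,uv):
    c=cam(name);K=np.array([[c['fx'],0,c['cx']],[0,c['fy'],c['cy']],[0,0,1]])
    p=cv2.undistortPoints(np.array([[uv]],float),K,np.array(c['distortion'],float))[0,0]
    R=np.array(c['R']);t=np.array(c['t']);d=R.T@np.array([p[0],p[1],1]);return -R.T@t,d/np.linalg.norm(d)
def atz(name,uv,z):
    o,d=ray(name,uv);return o+d*(z-o[2])/d[2]
def tri(uv1,uv2,n1='top',n2='side'):
    o1,d1=ray(n1,uv1);o2,d2=ray(n2,uv2)
    s=np.linalg.lstsq(np.c_[d1,-d2],o2-o1,rcond=None)[0]
    a,b=o1+d1*s[0],o2+d2*s[1];return (a+b)/2,np.linalg.norm(a-b)
def proj(name,X):
    c=cam(name);K=np.array([[c['fx'],0,c['cx']],[0,c['fy'],c['cy']],[0,0,1]])
    return cv2.projectPoints(np.atleast_2d(np.array(X,float)),cv2.Rodrigues(np.array(c['R']))[0],np.array(c['t']),K,np.array(c['distortion'],float))[0][:,0]
E
python3 - <<'E'
from h import *
np.set_printoptions(precision=3,suppress=True)
for n in('top','side'):
    snap(n,n+'0.png');c=cam(n);print(n,-np.array(c['R']).T@c['t'],np.array(c['R']),c['fx'],c['distortion'])
o=env.get_obs();print(o)
E
```

```text
top [0.457 0.007 1.595] [[ 0.02  -1.     0.011]
 [-0.997 -0.021 -0.074]
 [ 0.074 -0.009 -0.997]] 555.6060486665774 [0.046 0.    0.    0.    0.   ]
side [0.124 0.587 0.977] [[-0.805 -0.593  0.001]
 [-0.462  0.627 -0.627]
 [ 0.371 -0.505 -0.779]] 524.5638834753918 [-0.044  0.     0.     0.     0.   ]
{'time_s': 0.1, 'qpos': array([63.948, 18.436, -4.017, 83.168,  1.297, 78.541, -3.26 ]), 'joint_velocities': array([-0.07 , -0.054, -0.027, -0.159, -0.136,  0.038, -0.015]), 'effort': array([ -0.   , -49.257,  -0.406, -31.34 ,  -0.064,   0.039,   0.   ]), 'tool_pos': array([ 0.294, -0.58 ,  0.404]), 'tool_rot': array([-179.9  ,    0.007,   26.863]), 'force': array([ 0.162, -0.242, -0.707]), 'wrist_torque': array([-0.017,  0.054, -0.015]), 'grasp_force': 0.0, 'grip_width': 0.08721284091122133}
```

View pics/top0.png

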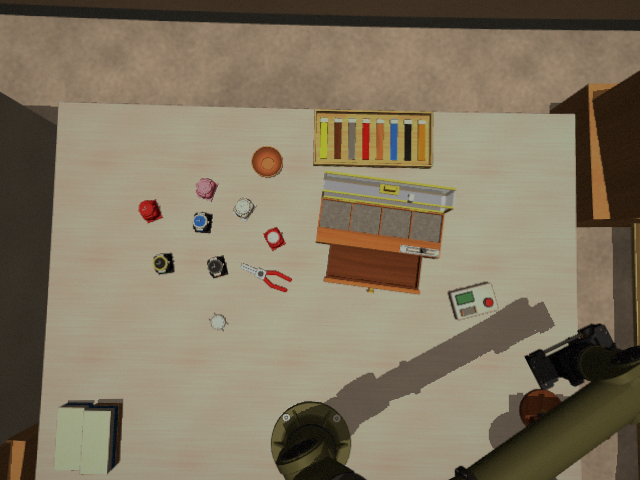

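View pics/side0.png

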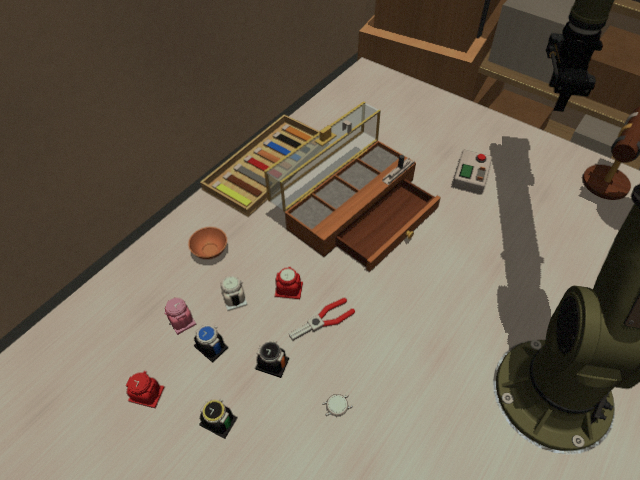

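Run:
```python
import cv2
a=cv2.imread('pics/top0.png')[170:300,132:302];cv2.imwrite('pics/c1.png',cv2.resize(a,None,fx=4.5,fy=4.5,interpolation=cv2.INTER_CUBIC))
a=cv2.imread('pics/side0.png')[260:440,120:360];cv2.imwrite('pics/c2.png',cv2.resize(a,None,fx=3.3,fy=3.3,interpolation=cv2.INTER_CUBIC))
a=cv2.imread('pics/top0.png')[165:300,310:460];cv2.imwrite('pics/c3.png',cv2.resize(a,None,fx=4.4,fy=4.4,interpolation=cv2.INTER_CUBIC))
```

```text
(no output)
```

View pics/c1.png

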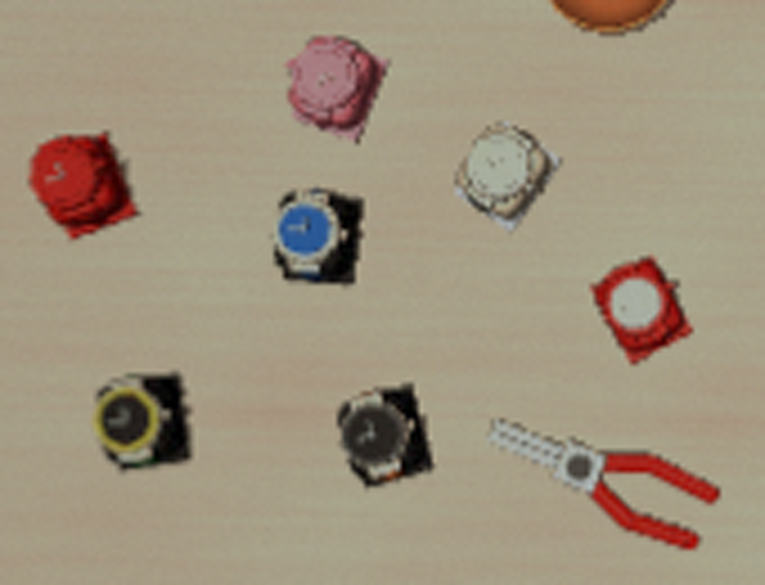

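View pics/c2.png

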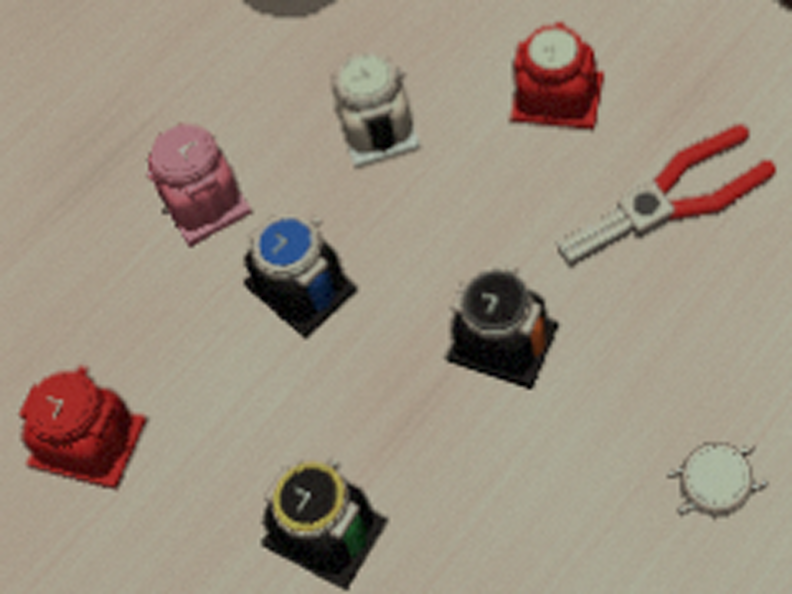

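View pics/c3.png

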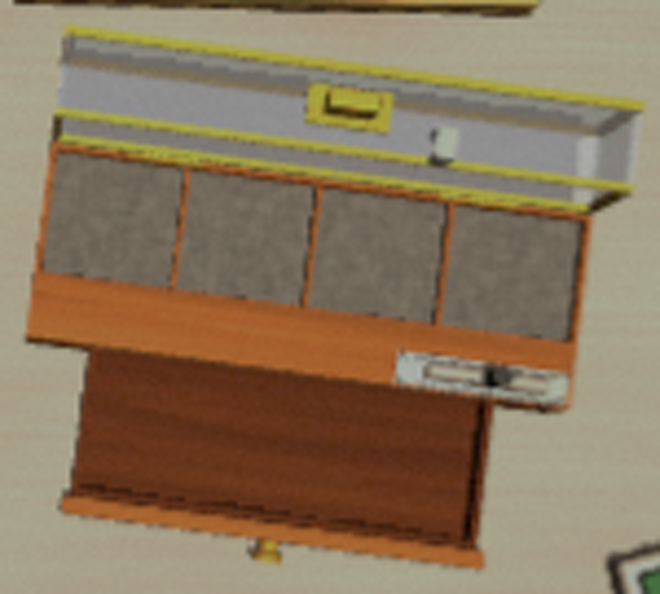

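```bash
cat > m.py <<'E'
from h import *
np.set_printoptions(precision=4,suppress=True)
T=lambda p:(p[0]/4.5+132,p[1]/4.5+170)
S=lambda p:(p[0]/3.3+120,p[1]/3.3+260)
B=lambda p:(p[0]/4.4+310,p[1]/4.4+165)
W={'blue':((306,229),(287,242),[(362,197),(355,285),(273,275)],[(246,285),(306,336),(356,289)]),
'green':((127,418),(308,496),[(180,374),(190,464),(122,470)],[(263,543),(348,588),(386,518)]),
'orange':((374,434),(494,299),[(412,384),(433,466),(368,487)],[(447,358),(532,387),(558,323)]),
'black':((499,165),(367,74),[(561,160),(513,230),(455,190)],[(357,166),(419,146)])}
for k,(a,b,c,d) in W.items():
    X,e=tri(T(a),S(b));print(k,'dial',X,e)
    for nm,f,l in(('top',T,c),('side',S,d)):
        P=np.array([atz(nm,f(p),0)[:2] for p in l]);D=np.diff(P,axis=0)
        print('  ',nm,P.tolist().__repr__(), [ (round(float(np.hypot(*v)),4),round(float(np.degrees(np.arctan2(v[1],v[0]))),1)) for v in D])
for n,a,b in(('pjoint',(580,466),(647,204)),('ptip',(492,430),(568,255)),('h1',(713,494),(741,132)),('h2',(690,541),(767,170))):
    print(n,*tri(T(a),S(b)))
for n,p,z in(('FL',(28,340),.064),('FR',(570,408),.064),('RR',(590,213),.064),('RL',(52,145),.064),('dL',(65,497),.042),('dR',(483,562),.042),('dknob',(267,553),.025),('bolt',(497,376),.113)):
    print(n,atz('top',B(p),z))
E
python3 m.py
```

```text
blue dial [0.6059 0.3196 0.0536] 0.0004905443000845844
   top [[0.6321921111888805, 0.295429139067027], [0.5757121203841423, 0.29796583256703985], [0.5810008060706953, 0.35011402922878615]] [(0.0565, 177.4), (0.0524, 84.2)]
   side [[0.6335256504947099, 0.3413671243160432], [0.5794032879940156, 0.3440356867787824], [0.5764305729074061, 0.30234817175017803]] [(0.0542, 177.2), (0.0418, -94.1)]
green dial [0.4878 0.4249 0.052 ] 0.0014629884906470613
   top [[0.5167751651932444, 0.4063414628549475], [0.45997604573543754, 0.3977633622502909], [0.45540356571974133, 0.4401906708965254]] [(0.0574, -171.4), (0.0427, 96.2)]
   side [[0.5104597583732332, 0.4514988902496018], [0.4544632867833911, 0.441279509003916], [0.4641315793564636, 0.3989419272159217]] [(0.0569, -169.7), (0.0434, -77.1)]
orange dial [0.4812 0.274  0.0538] 0.0021422221494515202
   top [[0.5133522442747566, 0.25972867568931063], [0.46161744918459513, 0.2447259037422336], [0.44756668301821445, 0.2852926309625544]] [(0.0539, -163.8), (0.0429, 109.1)]
   side [[0.5006301898424921, 0.30351996976360973], [0.44743858089435373, 0.28
[... 170 characters left out ...]
68935201, 0.16927021252965418], [0.6130979342988967, 0.19863257990639216], [0.637999918251229, 0.23637856257622705]] [(0.0543, 147.3), (0.0452, 56.6)]
   side [[0.6364107176219458, 0.23653185816285405], [0.6139280570122304, 0.20092045221182853]] [(0.0421, -122.3)]
pjoint [0.4635 0.1508 0.0098] 0.00020655582391814902
ptip [0.4844 0.2072 0.0037] 0.0016338917967540878
h1 [0.448  0.0671 0.0025] 0.0014551909271071214
h2 [0.4179 0.0809 0.0024] 0.0011544605054435407
FL [ 0.5523 -0.0046  0.064 ]
FR [ 0.5168 -0.3448  0.064 ]
RR [ 0.6399 -0.3569  0.064 ]
RL [ 0.6759 -0.0172  0.064 ]
dL [ 0.4546 -0.0302  0.042 ]
dR [ 0.4192 -0.2952  0.042 ]
dknob [ 0.4216 -0.1605  0.025 ]
bolt [ 0.5334 -0.2893  0.113 ]
```

Run:
```python
import cv2
a=cv2.imread('pics/side0.png')[95:275,255:450];cv2.imwrite('pics/c4.png',cv2.resize(a,None,fx=3.3,fy=3.3,interpolation=cv2.INTER_CUBIC))
```

```text
(no output)
```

View pics/c4.png

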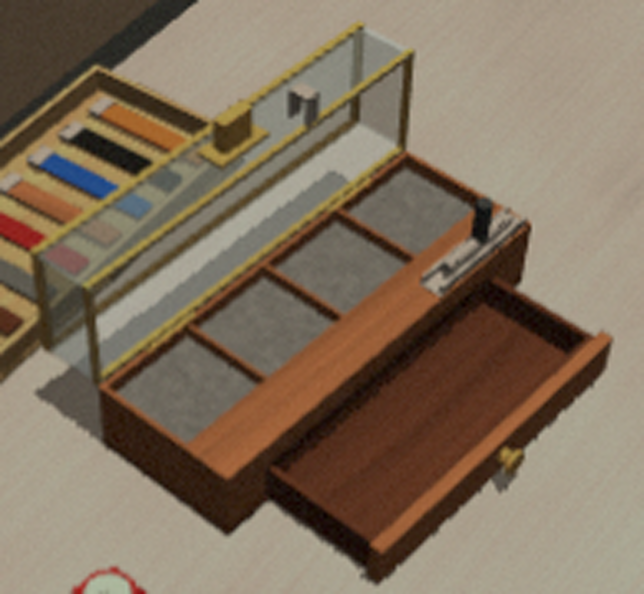

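```bash
cat > box.py <<'E'
from h import *
from scipy.optimize import least_squares
np.set_printoptions(precision=4,suppress=True)
B=lambda p:(p[0]/4.4+310,p[1]/4.4+165)
C=lambda p:(p[0]/3.3+255,p[1]/3.3+95)
pts={'FL':((28,340),(233,475),(-.065,.172,.064)),'FR':((570,408),(527,227),(-.065,-.172,.064)),'RR':((590,213),(405,152),(.059,-.172,.064)),'RL':((52,145),(103,387),(.059,.172,.064))}
for k,(a,b,_) in pts.items(): print(k,*tri(B(a),C(b)))
def X(p,q):
    c,s=np.cos(p[2]),np.sin(p[2]);return np.array([p[0]+c*q[0]-s*q[1],p[1]+s*q[0]+c*q[1],q[2]])
def f(p):
    r=[]
    for a,b,q in pts.values():
        r+=list(proj('top',X(p,q))[0]-B(a))+list(proj('side',X(p,q))[0]-C(b))
    return r
s=least_squares(f,[.6,-.18,-.1]);print(s.x,np.degrees(s.x[2]),s.fun.reshape(-1,2))
np.save('box.npy',s.x)
def inv(w):
    p=s.x;c,t=np.cos(p[2]),np.sin(p[2]);d=w[:2]-p[:2];return np.array([c*d[0]+t*d[1],-t*d[0]+c*d[1],w[2]])
for n,a,b in(('tab',(353,100),(235,117)),('boltknob',(497,374),(485,203)),('dknob',(266,555),(513,460)),('dL',(65,497),(375,550)),('dR',(483,562),(607,340)),('lidTopR',(640,106),(362,26)),('lidbotR',(632,188),(410,54)),('lidTL',(66,30),(38,255)),('lidbotL',(55,118),(90,288))):
    w,e=tri(B(a),C(b));print(n,'world',w,'box',inv(w),e)
E
python3 box.py
```

```text
FL [ 0.5524 -0.0044  0.0662] 0.0005459842054040964
FR [ 0.5188 -0.3461  0.0546] 0.0035444315603172464
RR [ 0.6406 -0.3578  0.0597] 0.0003822601477877434
RL [ 0.6763 -0.0173  0.0612] 0.0001425738526444036
[ 0.5993 -0.1802 -0.104 ] -5.956426438941416 [[-0.7851 -0.0652]
 [-0.429   1.1865]
 [-0.0882  0.0123]
 [ 1.5661 -2.0079]
 [ 0.2019 -0.0718]
 [ 0.2769 -1.1061]
 [-0.6971  0.0241]
 [-0.4905 -0.2017]]
tab world [ 0.6886 -0.1906  0.1831] box [ 0.0899 -0.001   0.1831] 0.0011138756804845405
boltknob world [ 0.5338 -0.2897  0.1129] box [-0.0538 -0.1157  0.1129] 0.0018816209374603774
dknob world [ 0.4201 -0.1599  0.0251] box [-0.1804  0.0016  0.0251] 0.0004839716653011641
dL world [ 0.4539 -0.0309  0.0316] box [-0.1601  0.1335  0.0316] 0.0016724037986774732
dR world [ 0.4193 -0.2969  0.0325] box [-0.1669 -0.1347  0.0325] 0.0009004160502357577
lidTopR world [ 0.6936 -0.3648  0.1545] box [ 0.113  -0.1737  0.1545] 0.00010011285204834721
lidbotR world [ 0.6455 -0.3602  0.1526] box [ 0.0647 -0.1742  0.1526] 0.0017708014228881934
lidTL world [ 0.7318 -0.0231  0.1539] box [0.1155 0.17   0.1539] 0.0010632547056480866
lidbotL world [ 0.6791 -0.0168  0.1585] box [0.0625 0.1708 0.1585] 0.00138513726912471
```

>>> {"op": "send_rows", "data": {
  "xyz": [
    [0.0323, -0.0223, 0],
    [0.0323, -0.0223, 0],
    [0.0323, -0.0223, 0],
    [0.0323, -0.0223, 0],
    [0.0323, -0.0223, 0],
    [0.0323, -0.0223, 0],
    [0.0323, -0.0223, 0],
    [0.0323, -0.0223, 0],
    [0.0323, -0.0223, 0],
    [0.0323, -0.0223, 0],
    [0.0323, -0.0223, 0],
    [0.014, -0.0366, 0],
    [0.014, -0.0366, 0],
    [0.014, -0.0366, 0],
    [0.014, -0.0366, 0],
    [0.014, -0.0366, 0],
    [0.014, -0.0366, 0],
    [0.014, -0.0366, 0],
    [0.014, -0.0366, 0],
    [0.014, -0.0366, 0]
  ],
  "rotation": [
    [0, 0, 0],
    [0, 0, 0],
    [0, 0, 0],
    [0, 0, 0],
    [0, 0, 0],
    [0, 0, 0],
    [0, 0, 0],
    [0, 0, 0],
    [0, 0, 0],
    [0, 0, 0],
    [0, 0, 0],
    [0, 0, 0],
    [0, 0, 0],
    [0, 0, 0],
    [0, 0, 0],
    [0, 0, 0],
    [0, 0, 0],
    [0, 0, 0],
    [0, 0, 0],
    [0, 0, 0]
  ],
  "jaw": [1, 1, 1, 1, 1, 1, 1, 1, 1, 1, 1, 1, 1, 1, 1, 1, 1, 1, 1, 1]
}}

```text
time_s: 2.1
tool_pos: [0.4627, 0.1517, 0.4045]
tool_rot: [180.0, 0.0, 26.8]
force: [0.2, -0.0, 0.8]
grip_width: 0.0867
grasp_force: 0.0
```

```bash
cat > g.py <<'E'
import sys
from h import *
from scipy.spatial.transform import Rotation as R
def rel(x,y,z,yaw):
    o=env.get_obs();t=np.array(o['tool_pos']);Q=R.from_euler('xyz',o['tool_rot'],degrees=True)
    G=R.from_euler('xyz',[180,0,yaw],degrees=True)
    tgt=np.array([x,y,z])-G.apply([0,0,env.grip_depth])
    rv=(Q.inv()*G).as_rotvec()
    print('t',o['time_s'],'grasp',np.round(t+Q.apply([0,0,env.grip_depth]),4),'yaw',round(o['tool_rot'][2],1),'w',round(o['grip_width'],4),'gf',round(o['grasp_force'],1),'F',np.round(o['force'],1))
    print('shift now-axes',np.round(Q.inv().apply(tgt-t),4),'| after-rot axes',np.round(G.inv().apply(tgt-t),4),'rotvec',np.round(rv,3),'q',np.round(o['qpos'],0))
def bx(a,b):
    p=np.load('box.npy');c,s=np.cos(p[2]),np.sin(p[2]);return p[0]+c*a-s*b,p[1]+s*a+c*b
if __name__=='__main__':
    a=sys.argv[1:]
    if a[0]=='b': x,y=bx(float(a[1]),float(a[2]));a=[x,y]+a[3:]
    rel(*map(float,a))
E
python3 g.py .4635 .1508 .020 68.9
```

```text
t 2.1 grasp [0.4627 0.1516 0.241 ] yaw 26.8 w 0.0867 gf 0.0 F [ 0.2 -0.   0.8]
shift now-axes [0.0003 0.0011 0.221 ] | after-rot axes [-0.0006  0.0011  0.221 ] rotvec [ 0.     0.    -0.734] q [ 20.  -0. -41. 104.  -0.  76. -84.]
```

>>> {"op": "send_rows", "data": {
  "xyz": [
    [0, 0.001, 0.04],
    [0, 0, 0.04],
    [0, 0, 0.04],
    [0, 0, 0.04],
    [0, 0, 0.03],
    [0, 0, 0.02],
    [0, 0, 0.011],
    [0, 0, 0],
    [0, 0, 0],
    [0, 0, 0],
    [0, 0, 0],
    [0, 0, 0],
    [0, 0, 0]
  ],
  "rotation": [
    [0, 0, -0.147],
    [0, 0, -0.147],
    [0, 0, -0.147],
    [0, 0, -0.147],
    [0, 0, -0.146],
    [0, 0, 0],
    [0, 0, 0],
    [0, 0, 0],
    [0, 0, 0],
    [0, 0, 0],
    [0, 0, 0],
    [0, 0, 0],
    [0, 0, 0]
  ],
  "jaw": [0.7, 0.7, 0.7, 0.7, 0.7, 0.7, 0.7, 0.7, 0, 0, 0, 0, 0],
  "newtons": 30
}}

```text
time_s: 3.4
tool_pos: [0.4638, 0.1493, 0.1838]
tool_rot: [180.0, 0.0, 68.9]
force: [-0.5, -0.0, -0.2]
grip_width: 0.0289
grasp_force: 0.4
```

```bash
python3 g.py b -.108 .02 .033 84
```

```text
t 3.4 grasp [0.4638 0.1493 0.0203] yaw 68.9 w 0.0289 gf 0.4 F [-0.5 -0.  -0.2]
shift now-axes [-0.2676  0.1355 -0.0126] | after-rot axes [-0.2937  0.0611 -0.0127] rotvec [ 0.     0.    -0.263] q [ 17.  17. -42. 117.  14.  51. -54.]
```

>>> {"op": "send_rows", "data": {
  "xyz": [
    [0, 0, 0],
    [0, 0, 0],
    [0, 0, 0],
    [0, 0, 0],
    [0, 0, -0.02],
    [0, 0, -0.04],
    [0, 0, -0.04]
  ],
  "rotation": [
    [0, 0, 0],
    [0, 0, 0],
    [0, 0, 0],
    [0, 0, 0],
    [0, 0, 0],
    [0, 0, -0.132],
    [0, 0, -0.131]
  ],
  "jaw": [0, 0, 0, 0, 0, 0, 0],
  "newtons": 30
}}

```text
time_s: 4.1
tool_pos: [0.4632, 0.1495, 0.2839]
tool_rot: [-179.9, -0.0, 84.3]
force: [1.4, 0.4, -0.9]
grip_width: 0.0257
grasp_force: 27.6
```

```bash
python3 g.py b -.108 .02 .033 84
```

```text
t 4.1 grasp [0.4628 0.1495 0.1204] yaw 84.3 w 0.0257 gf 27.6 F [ 1.4  0.4 -0.9]
shift now-axes [-0.2941  0.0603  0.0872] | after-rot axes [-0.2938  0.0618  0.0874] rotvec [-0.002 -0.     0.006] q [ 23.   8. -47. 113.   6.  62. -32.]
```

>>> {"op": "send_rows", "data": {
  "xyz": [
    [-0.0368, 0.0076, 0],
    [-0.0368, 0.0076, 0],
    [-0.0368, 0.0076, 0],
    [-0.0368, 0.0076, 0],
    [-0.0368, 0.0076, 0],
    [-0.0368, 0.0076, 0],
    [-0.0368, 0.0076, 0],
    [-0.0365, 0.0076, 0],
    [0, 0, 0.02],
    [0, 0, 0.02],
    [0, 0, 0.02],
    [0, 0, 0.015],
    [0, 0, 0.012],
    [0, 0, 0],
    [0, 0, 0],
    [0, 0, 0],
    [0, 0, 0],
    [0, 0, -0.02],
    [0, 0, -0.04],
    [0, 0, -0.04]
  ],
  "rotation": [
    [0, 0, 0],
    [0, 0, 0],
    [0, 0, 0],
    [0, 0, 0],
    [0, 0, 0],
    [0, 0, 0],
    [0, 0, 0],
    [0, 0, 0],
    [0, 0, 0],
    [0, 0, 0],
    [0, 0, 0],
    [0, 0, 0],
    [0, 0, 0],
    [0, 0, 0],
    [0, 0, 0],
    [0, 0, 0],
    [0, 0, 0],
    [0, 0, 0],
    [0, 0, 0],
    [0, 0, 0]
  ],
  "jaw": [0, 0, 0, 0, 0, 0, 0, 0, 0, 0, 0, 0, 0, 0.5, 0.5, 0.5, 0.5, 0.5, 0.5, 0.5]
}}

```text
time_s: 6.1
tool_pos: [0.4932, -0.1493, 0.298]
tool_rot: [-180.0, -0.0, 84.0]
force: [0.9, -0.3, 0.5]
grip_width: 0.0433
grasp_force: 0.0
```

```bash
python3 g.py b -.225 0 .034 84
python3 - <<'E'
from h import *
c=snap('side')['image'];t=snap('top')['image']
a=cv2.resize(c[95:275,255:450],(390,360));b=cv2.resize(t[165:325,260:460],(400,320))
o=np.zeros((360,800,3),np.uint8);o[:,:390]=a;o[:320,400:]=b;cv2.imwrite('pics/d1.png',o)
E
```

```text
t 6.1 grasp [ 0.4931 -0.1492  0.1345] yaw 84.0 w 0.0433 gf 0.0 F [ 0.9 -0.3  0.5]
shift now-axes [-0.0199 -0.1162  0.1006] | after-rot axes [-0.0199 -0.1163  0.1005] rotvec [-0.001 -0.     0.   ] q [ 44.   9. -33. 109.   5.  64.   4.]
```

View pics/d1.png

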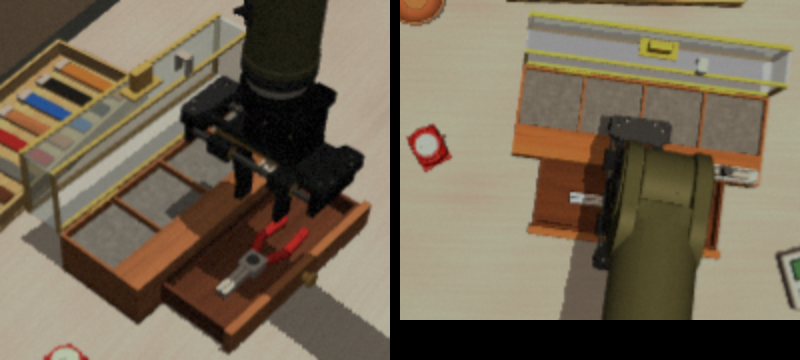

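>>> {"op": "send_rows", "data": {
  "xyz": [
    [-0.005, -0.025, 0],
    [-0.005, -0.025, 0],
    [-0.005, -0.025, 0],
    [-0.005, -0.019, 0],
    [0, 0, 0],
    [0, 0, 0.03],
    [0, 0, 0.03],
    [0, 0, 0.03],
    [0, 0, 0.01],
    [0, 0, 0]
  ],
  "rotation": [
    [0, 0, 0],
    [0, 0, 0],
    [0, 0, 0],
    [0, 0, 0],
    [0, 0, 0],
    [0, 0, 0],
    [0, 0, 0],
    [0, 0, 0],
    [0, 0, 0],
    [0, 0, 0]
  ],
  "jaw": [0, 0, 0, 0, 0, 0, 0, 0, 0, 0]
}}

```text
time_s: 7.2
tool_pos: [0.3979, -0.159, 0.1957]
tool_rot: [-179.9, -0.1, 84.0]
force: [-0.3, 0.6, 0.1]
grip_width: 0.0006
grasp_force: 0.0
```

```bash
python3 g.py b -.105 0 .034 84
```

```text
t 7.2 grasp [ 0.3976 -0.1587  0.0322] yaw 84.0 w 0.0006 gf 0.0 F [-0.3  0.6  0.1]
shift now-axes [-0.0001  0.0975 -0.002 ] | after-rot axes [-0.0001  0.0975 -0.0018] rotvec [-0.002 -0.002  0.   ] q [ 49.   6. -31. 125.   4.  50.   9.]
```

>>> {"op": "send_rows", "data": {
  "xyz": [
    [0, 0.0115, 0],
    [0, 0.0115, 0],
    [0, 0.0115, 0],
    [0, 0.0115, 0],
    [0, 0.0115, 0],
    [0, 0.0115, 0],
    [0, 0.0115, 0],
    [0, 0.008, 0],
    [0, 0.004, 0],
    [0, 0, 0]
  ],
  "rotation": [
    [0, 0, 0],
    [0, 0, 0],
    [0, 0, 0],
    [0, 0, 0],
    [0, 0, 0],
    [0, 0, 0],
    [0, 0, 0],
    [0, 0, 0],
    [0, 0, 0],
    [0, 0, 0]
  ],
  "jaw": [0, 0, 0, 0, 0, 0, 0, 0, 0, 0]
}}

```text
time_s: 8.2
tool_pos: [0.4906, -0.169, 0.1968]
tool_rot: [179.9, -0.0, 84.0]
force: [-0.0, 0.0, 0.2]
grip_width: 0.0006
grasp_force: 0.0
```

>>> {"op": "send_rows", "data": {
  "xyz": [
    [0, 0.002, 0],
    [0, 0.002, 0]
  ],
  "rotation": [
    [0, 0, 0],
    [0, 0, 0]
  ],
  "jaw": [0, 0]
}}

```text
time_s: 8.4
tool_pos: [0.4935, -0.1694, 0.1966]
tool_rot: [-179.9, -0.0, 84.0]
force: [-0.9, 1.1, 0.4]
grip_width: 0.0005
grasp_force: 0.6
```

```bash
python3 g.py b -.105 0 .034 84
```

```text
t 8.4 grasp [ 0.4933 -0.1694  0.0331] yaw 84.0 w 0.0005 gf 0.6 F [-0.9  1.1  0.4]
shift now-axes [ 0.0002  0.0013 -0.0009] | after-rot axes [ 0.0002  0.0013 -0.0009] rotvec [-0.001 -0.    -0.   ] q [ 43.  17. -31. 113.  11.  53.   1.]
```

>>> {"op": "send_rows", "data": {
  "xyz": [
    [0, 0.002, 0],
    [0, 0.001, 0],
    [0, 0, 0]
  ],
  "rotation": [
    [0, 0, 0],
    [0, 0, 0],
    [0, 0, 0]
  ],
  "jaw": [0, 0, 0]
}}

```text
time_s: 8.7
tool_pos: [0.4969, -0.1699, 0.1967]
tool_rot: [180.0, 0.0, 84.0]
force: [-1.5, 0.8, -0.6]
grip_width: 0.0006
grasp_force: 0.4
```

>>> {"op": "send_rows", "data": {
  "xyz": [
    [0, 0.002, 0],
    [0, 0.001, 0],
    [0, 0, 0]
  ],
  "rotation": [
    [0, 0, 0],
    [0, 0, 0],
    [0, 0, 0]
  ],
  "jaw": [0, 0, 0]
}}

```text
time_s: 9.0
tool_pos: [0.5, -0.1703, 0.1968]
tool_rot: [180.0, 0.0, 84.0]
force: [-0.3, 0.6, -0.3]
grip_width: 0.0008
grasp_force: 0.3
```

>>> {"op": "send_rows", "data": {
  "xyz": [
    [0, 0.001, 0],
    [0, 0.001, 0],
    [0, 0, 0]
  ],
  "rotation": [
    [0, 0, 0],
    [0, 0, 0],
    [0, 0, 0]
  ],
  "jaw": [0, 0, 0]
}}

```text
time_s: 9.3
tool_pos: [0.502, -0.1705, 0.1968]
tool_rot: [180.0, 0.0, 84.0]
force: [-1.0, 0.3, 0.4]
grip_width: 0.0004
grasp_force: 0.3
```

```bash
python3 g.py b -.105 0 .034 84;python3 - <<'E'
from h import *
c=snap('side')['image']
cv2.imwrite('pics/d2.png',cv2.resize(c[95:275,255:450],None,fx=3,fy=3,interpolation=cv2.INTER_CUBIC))
E
```

```text
t 9.3 grasp [ 0.502  -0.1706  0.0333] yaw 84.0 w 0.0004 gf 0.3 F [-1.   0.3  0.4]
shift now-axes [ 0.0004 -0.0072 -0.0007] | after-rot axes [ 0.0004 -0.0072 -0.0007] rotvec [ 0.  0. -0.] q [ 43.  18. -30. 112.  12.  53.   1.]
```

>>> {"op": "send_rows", "data": {
  "xyz": [
    [0, 0.002, 0],
    [0, 0.001, 0],
    [0, 0, 0]
  ],
  "rotation": [
    [0, 0, 0],
    [0, 0, 0],
    [0, 0, 0]
  ],
  "jaw": [0, 0, 0]
}}

```text
time_s: 9.65
tool_pos: [0.5038, -0.1708, 0.1965]
tool_rot: [-179.8, 0.0, 84.0]
force: [-6.0, 0.8, 4.4]
grip_width: 0.0009
grasp_force: 3.2
```

View pics/d2.png

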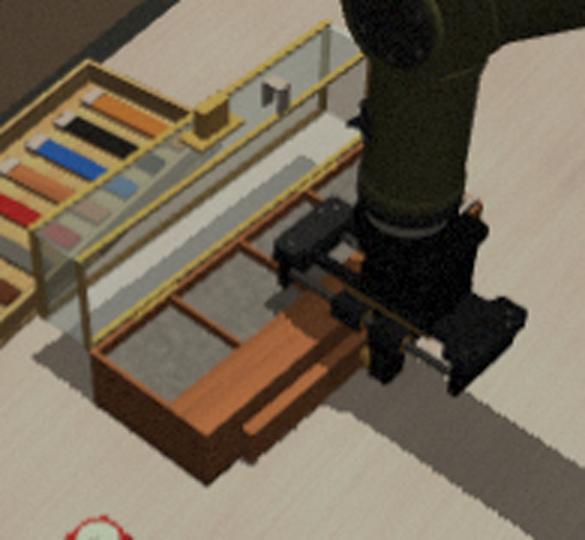

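>>> {"op": "send_rows", "data": {
  "xyz": [
    [0, 0.001, 0],
    [0, 0, 0],
    [0, -0.02, 0],
    [0, -0.02, 0],
    [0, 0, -0.033],
    [0, 0, -0.033],
    [0, 0, -0.033],
    [0, 0, -0.033],
    [0, 0, -0.033],
    [0, 0, 0],
    [0, 0, 0],
    [0, 0, 0],
    [0, 0, 0],
    [0, 0, 0],
    [0, 0, 0],
    [0, 0, 0],
    [0, 0, 0],
    [0, 0, 0],
    [0, 0, 0]
  ],
  "rotation": [
    [0, 0, 0],
    [0, 0, 0],
    [0, 0, 0],
    [0, 0, 0],
    [0, 0, 0],
    [0, 0, -0.1404],
    [0, 0, -0.1404],
    [0, 0, -0.1404],
    [0, 0, -0.1404],
    [0, 0, -0.1404],
    [0, 0, -0.1404],
    [0, 0, -0.1404],
    [0, 0, -0.1404],
    [0, 0, -0.1404],
    [0, 0, -0.1404],
    [0, 0, -0.1404],
    [0, 0, -0.1404],
    [0, 0, -0.1404],
    [0, 0, -0.1404]
  ],
  "jaw": [0, 0, 0, 0, 0, 0.9, 0.9, 0.9, 0.9, 0.9, 0.9, 0.9, 0.9, 0.9, 0.9, 0.9, 0.9, 0.9, 0.9]
}}

```text
time_s: 11.55
tool_pos: [0.4664, -0.1668, 0.3621]
tool_rot: [-179.9, 0.1, -163.1]
force: [-0.1, 0.5, 0.0]
grip_width: 0.0781
grasp_force: 0.0
```

```bash
python3 g.py .4808 .2737 .036 196.6;python3 - <<'E'
from h import *
c=snap('side')['image'];t=snap('top')['image']
a=cv2.resize(c[260:440,120:360],(480,360));b=cv2.resize(t[170:300,132:302],(310,237));o=np.zeros((360,800,3),np.uint8);o[:,:480]=a;o[:237,490:]=b
d=cv2.absdiff(c,cv2.imread('pics/side0.png')).max(2)>40;print(np.argwhere(d[260:440,120:360]).shape)
b2=cv2.resize(c[180:260,320:420],(150,120));o[240:,490:640]=b2
cv2.imwrite('pics/d3.png',o)
E
```

```text
t 11.55 grasp [ 0.4667 -0.1669  0.1986] yaw -163.1 w 0.0781 gf 0.0 F [-0.1  0.5  0. ]
shift now-axes [-0.1419  0.4174  0.1622] | after-rot axes [-0.1396  0.418   0.1626] rotvec [-0.001  0.001  0.006] q [ 53.   3. -37. 107.   2.  71. 122.]
(585, 2)
```

View pics/d3.png

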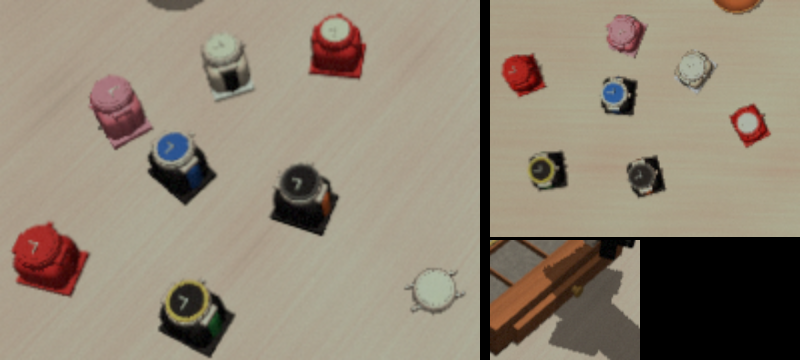

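>>> {"op": "send_rows", "data": {
  "xyz": [
    [-0.0117, 0.0348, 0],
    [-0.0117, 0.0348, 0],
    [-0.0117, 0.0348, 0],
    [-0.0117, 0.0348, 0],
    [-0.0117, 0.0348, 0],
    [-0.0117, 0.0348, 0],
    [-0.0117, 0.0348, 0],
    [-0.0117, 0.0348, 0],
    [-0.0117, 0.0348, 0],
    [-0.0117, 0.0348, 0],
    [-0.0117, 0.0348, 0],
    [-0.0117, 0.0348, 0],
    [0, 0, 0.04],
    [0, 0, 0.03],
    [0, 0, 0]
  ],
  "rotation": [
    [0, 0, 0],
    [0, 0, 0],
    [0, 0, 0],
    [0, 0, 0],
    [0, 0, 0],
    [0, 0, 0],
    [0, 0, 0],
    [0, 0, 0],
    [0, 0, 0],
    [0, 0, 0],
    [0, 0, 0],
    [0, 0, 0],
    [0, 0, 0],
    [0, 0, 0],
    [0, 0, 0]
  ],
  "jaw": [0.9, 0.9, 0.9, 0.9, 0.9, 0.9, 0.9, 0.9, 0.9, 0.9, 0.9, 0.9, 0.9, 0.9, 0.9]
}}

```text
time_s: 13.15
tool_pos: [0.48, 0.2727, 0.288]
tool_rot: [-180.0, -0.4, -163.5]
force: [0.3, -0.6, 0.3]
grip_width: 0.0782
grasp_force: 0.0
```

```bash
python3 g.py .4808 .2737 .036 196.6
```

```text
t 13.15 grasp [0.4789 0.2723 0.1245] yaw -163.5 w 0.0782 gf 0.0 F [ 0.3 -0.6  0.3]
shift now-axes [-0.0017  0.0008  0.0885] | after-rot axes [-0.001   0.0008  0.0885] rotvec [-0.    -0.007 -0.002] q [ 16.  20. -56. 104.  18.  66.  60.]
```

>>> {"op": "send_rows", "data": {
  "xyz": [
    [-0.001, 0.001, 0.04],
    [0, 0, 0.03],
    [0, 0, 0.0185],
    [0, 0, 0],
    [0, 0, 0],
    [0, 0, 0],
    [0, 0, 0],
    [0, 0, 0],
    [0, 0, 0],
    [0, 0, 0],
    [0, 0, 0],
    [0, 0, -0.02],
    [0, 0, -0.04],
    [0, 0, -0.04],
    [0, 0, -0.04],
    [0, 0, -0.03]
  ],
  "rotation": [
    [0, -0.007, 0],
    [0, 0, 0],
    [0, 0, 0],
    [0, 0, 0],
    [0, 0, 0],
    [0, 0, 0],
    [0, 0, 0],
    [0, 0, 0],
    [0, 0, 0],
    [0, 0, 0],
    [0, 0, 0],
    [0, 0, 0],
    [0, 0, 0],
    [0, 0, 0],
    [0, 0, 0],
    [0, 0, 0]
  ],
  "jaw": [0.9, 0.9, 0.9, 0, 0, 0, 0, 0, 0, 0, 0, 0, 0, 0, 0, 0]
}}

```text
time_s: 14.75
tool_pos: [0.4809, 0.2749, 0.3753]
tool_rot: [-180.0, 0.5, -163.4]
force: [0.4, 0.1, -1.8]
grip_width: 0.0437
grasp_force: 30.0
```

```bash
python3 g.py b .010 .126 .088 174
```

```text
t 14.75 grasp [0.4822 0.2752 0.2118] yaw -163.4 w 0.0437 gf 30.0 F [ 0.4  0.1 -1.8]
shift now-axes [-0.0398 -0.3574  0.1242] | after-rot axes [-0.1752 -0.3142  0.1238] rotvec [0.002 0.008 0.395] q [ 19.  15. -59.  98.  14.  74.  64.]
```

>>> {"op": "send_rows", "data": {
  "xyz": [
    [0, 0, 0],
    [0, 0, 0],
    [0, 0, 0],
    [-0.0175, -0.0314, 0],
    [-0.0175, -0.0314, 0],
    [-0.0175, -0.0314, 0],
    [-0.0175, -0.0314, 0],
    [-0.0175, -0.0314, 0],
    [-0.0175, -0.0314, 0],
    [-0.0175, -0.0314, 0],
    [-0.0175, -0.0314, 0],
    [-0.0175, -0.0314, 0],
    [-0.0175, -0.0314, 0],
    [0, 0, 0.03],
    [0, 0, 0.02],
    [0, 0, 0]
  ],
  "rotation": [
    [0, 0, 0.132],
    [0, 0, 0.132],
    [0, 0, 0.131],
    [0, 0, 0],
    [0, 0, 0],
    [0, 0, 0],
    [0, 0, 0],
    [0, 0, 0],
    [0, 0, 0],
    [0, 0, 0],
    [0, 0, 0],
    [0, 0, 0],
    [0, 0, 0],
    [0, 0, 0],
    [0, 0, 0],
    [0, 0, 0]
  ],
  "jaw": [0, 0, 0, 0, 0, 0, 0, 0, 0, 0, 0, 0, 0, 0, 0, 0]
}}

```text
time_s: 16.35
tool_pos: [0.621, -0.0565, 0.3195]
tool_rot: [179.8, -0.1, 173.9]
force: [-0.4, 0.6, -1.6]
grip_width: 0.0437
grasp_force: 30.0
```

```bash
python3 g.py b .010 .126 .088 174
```

```text
t 16.35 grasp [ 0.6209 -0.056   0.156 ] yaw 173.9 w 0.0437 gf 30.0 F [-0.4  0.6 -1.6]
shift now-axes [-0.0013  0.0005  0.068 ] | after-rot axes [-0.0012  0.0007  0.068 ] rotvec [ 0.003 -0.001 -0.001] q [ 37.  24. -43.  92.  17.  71.  74.]
```

>>> {"op": "send_rows", "data": {
  "xyz": [
    [-0.001, 0.0005, 0.025],
    [0, 0, 0.02],
    [0, 0, 0.015],
    [0, 0, 0.007],
    [0, 0, 0],
    [0, 0, 0],
    [0, 0, 0],
    [0, 0, 0],
    [0, 0, 0],
    [0, 0, -0.02],
    [0, 0, -0.04],
    [0, 0, -0.04],
    [0, 0, -0.02]
  ],
  "rotation": [
    [0, 0, 0],
    [0, 0, 0],
    [0, 0, 0],
    [0, 0, 0],
    [0, 0, 0],
    [0, 0, 0],
    [0, 0, 0],
    [0, 0, 0],
    [0, 0, 0],
    [0, 0, 0],
    [0, 0, 0],
    [0, 0, 0],
    [0, 0, 0]
  ],
  "jaw": [0, 0, 0, 0, 0, 0.7, 0.7, 0.7, 0.7, 0.7, 0.7, 0.7, 0.7]
}}

```text
time_s: 17.65
tool_pos: [0.6238, -0.0551, 0.3808]
tool_rot: [179.9, 0.7, 174.0]
force: [-0.1, 0.4, -0.1]
grip_width: 0.061
grasp_force: 0.0
```

```bash
python3 g.py .4872 .4245 .036 189.5;python3 - <<'E'
from h import *
c=snap('side')['image'];t=snap('top')['image']
a=cv2.resize(c[95:275,255:450],(390,360));b=cv2.resize(c[260:440,120:360],(400,300));o=np.zeros((360,800,3),np.uint8);o[:,:390]=a;o[:300,400:]=b
cv2.imwrite('pics/d4.png',o)
E
```

```text
t 17.65 grasp [ 0.6258 -0.0549  0.2174] yaw 174.0 w 0.061 gf 0.0 F [-0.1  0.4 -0.1]
shift now-axes [0.1883 0.4622 0.1803] | after-rot axes [0.0556 0.4956 0.1813] rotvec [ 0.001  0.012 -0.271] q [ 38.  21. -44.  88.  15.  76.  76.]
```

View pics/d4.png

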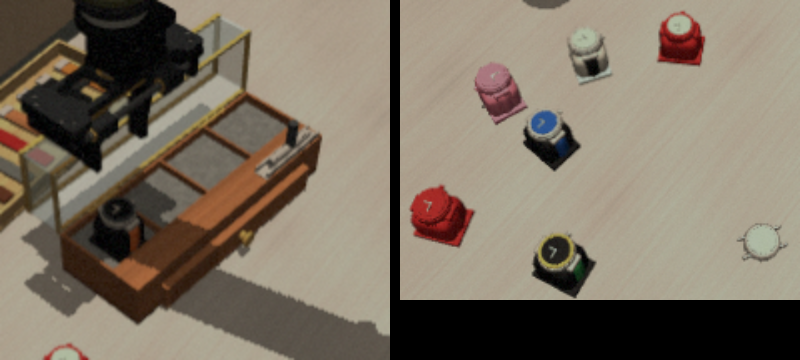

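>>> {"op": "send_rows", "data": {
  "xyz": [
    [0, 0, 0],
    [0, 0, 0],
    [0.0043, 0.0381, 0],
    [0.0043, 0.0381, 0],
    [0.0043, 0.0381, 0],
    [0.0043, 0.0381, 0],
    [0.0043, 0.0381, 0],
    [0.0043, 0.0381, 0],
    [0.0043, 0.0381, 0],
    [0.0043, 0.0381, 0],
    [0.0043, 0.0381, 0],
    [0.0043, 0.0381, 0],
    [0.0043, 0.0381, 0],
    [0.0043, 0.0381, 0],
    [0.0043, 0.0381, 0],
    [0, 0, 0.04],
    [0, 0, 0.03],
    [0, 0, 0]
  ],
  "rotation": [
    [0, 0, -0.1355],
    [0, 0, -0.1355],
    [0, 0, 0],
    [0, 0, 0],
    [0, 0, 0],
    [0, 0, 0],
    [0, 0, 0],
    [0, 0, 0],
    [0, 0, 0],
    [0, 0, 0],
    [0, 0, 0],
    [0, 0, 0],
    [0, 0, 0],
    [0, 0, 0],
    [0, 0, 0],
    [0, 0, 0],
    [0, 0, 0],
    [0, 0, 0]
  ],
  "jaw": [0.9, 0.9, 0.9, 0.9, 0.9, 0.9, 0.9, 0.9, 0.9, 0.9, 0.9, 0.9, 0.9, 0.9, 0.9, 0.9, 0.9, 0.9]
}}

```text
time_s: 19.55
tool_pos: [0.4855, 0.4222, 0.3009]
tool_rot: [-179.8, -0.1, -170.4]
force: [-0.4, -0.5, 0.1]
grip_width: 0.0783
grasp_force: 0.0
```

```bash
cat > chk.py <<'E'
from h import *
ref=cv2.imread('pics/side0.png');c=snap('side')['image']
for k,(u,v) in dict(blue=(209,340),green=(217,418),black=(233,292)).items():
    p=ref[v-25:v+25,u-22:u+22];y0,x0=max(v-60,0),u-60
    r=cv2.matchTemplate(c[y0:v+60,x0:u+60],p,cv2.TM_CCOEFF_NORMED);_,m,_,l=cv2.minMaxLoc(r)
    print(k,'shift px',l[0]-38,l[1]-35,'score',round(m,3))
E
python3 chk.py; python3 g.py .4872 .4245 .036 189.5
```

```text
blue shift px 25 -6 score 0.413
green shift px 0 0 score 0.715
black shift px 0 0 score 0.432
t 19.6 grasp [0.4867 0.4226 0.1404] yaw -170.5 w 0.0784 gf 0.0 F [-0.4 -0.4  0.1]
shift now-axes [-0.0009  0.0017  0.1044] | after-rot axes [-0.0012  0.0015  0.1044] rotvec [-0.002  0.002  0.   ] q [ -4.  31. -52.  90.  25.  72.  39.]
```

>>> {"op": "send_rows", "data": {
  "xyz": [
    [-0.001, 0.0016, 0.04],
    [0, 0, 0.035],
    [0, 0, 0.02],
    [0, 0, 0.0095],
    [0, 0, 0],
    [0, 0, 0],
    [0, 0, 0],
    [0, 0, 0],
    [0, 0, 0],
    [0, 0, 0],
    [0, 0, 0],
    [0, 0, 0],
    [0, 0, -0.02],
    [0, 0, -0.04],
    [0, 0, -0.04],
    [0, 0, -0.04],
    [0, 0, -0.03]
  ],
  "rotation": [
    [0, 0, 0],
    [0, 0, 0],
    [0, 0, 0],
    [0, 0, 0],
    [0, 0, 0],
    [0, 0, 0],
    [0, 0, 0],
    [0, 0, 0],
    [0, 0, 0],
    [0, 0, 0],
    [0, 0, 0],
    [0, 0, 0],
    [0, 0, 0],
    [0, 0, 0],
    [0, 0, 0],
    [0, 0, 0],
    [0, 0, 0]
  ],
  "jaw": [0.9, 0.9, 0.9, 0.9, 0, 0, 0, 0, 0, 0, 0, 0, 0, 0, 0, 0, 0]
}}

```text
time_s: 21.3
tool_pos: [0.4865, 0.4258, 0.3756]
tool_rot: [179.9, 0.5, -170.5]
force: [1.5, -0.2, -1.3]
grip_width: 0.0434
grasp_force: 30.0
```

```bash
python3 g.py b .010 .042 .088 174
```

```text
t 21.3 grasp [0.4879 0.4264 0.2121] yaw -170.5 w 0.0434 gf 30.0 F [ 1.5 -0.2 -1.3]
shift now-axes [-0.0305 -0.5789  0.123 ] | after-rot axes [-0.1854 -0.5489  0.1241] rotvec [0.004 0.009 0.271] q [ -4.  28. -54.  85.  23.  79.  40.]
```

>>> {"op": "send_rows", "data": {
  "xyz": [
    [0, 0, 0],
    [0, 0, 0],
    [-0.0124, -0.0366, 0],
    [-0.0124, -0.0366, 0],
    [-0.0124, -0.0366, 0],
    [-0.0124, -0.0366, 0],
    [-0.0124, -0.0366, 0],
    [-0.0124, -0.0366, 0],
    [-0.0124, -0.0366, 0],
    [-0.0124, -0.0366, 0],
    [-0.0124, -0.0366, 0],
    [-0.0124, -0.0366, 0],
    [-0.0124, -0.0366, 0],
    [-0.0124, -0.0366, 0],
    [-0.0124, -0.0366, 0],
    [-0.0124, -0.0366, 0],
    [-0.0124, -0.0366, 0],
    [0, 0, 0.03],
    [0, 0, 0.02],
    [0, 0, 0]
  ],
  "rotation": [
    [0, 0, 0.1355],
    [0, 0, 0.1355],
    [0, 0, 0],
    [0, 0, 0],
    [0, 0, 0],
    [0, 0, 0],
    [0, 0, 0],
    [0, 0, 0],
    [0, 0, 0],
    [0, 0, 0],
    [0, 0, 0],
    [0, 0, 0],
    [0, 0, 0],
    [0, 0, 0],
    [0, 0, 0],
    [0, 0, 0],
    [0, 0, 0],
    [0, 0, 0],
    [0, 0, 0],
    [0, 0, 0]
  ],
  "jaw": [0, 0, 0, 0, 0, 0, 0, 0, 0, 0, 0, 0, 0, 0, 0, 0, 0, 0, 0, 0]
}}

```text
time_s: 23.3
tool_pos: [0.6133, -0.14, 0.319]
tool_rot: [179.8, 0.0, 174.0]
force: [0.2, 1.1, -2.2]
grip_width: 0.0438
grasp_force: 30.0
```

```bash
python3 chk.py; python3 g.py b .010 .042 .088 174
```

```text
blue shift px 0 0 score 0.998
green shift px 25 -35 score 0.28
black shift px 0 0 score 0.997
t 23.35 grasp [ 0.6148 -0.1392  0.1575] yaw 174.0 w 0.0437 gf 30.0 F [ 0.4 -0.1 -1.5]
shift now-axes [ 0.0008 -0.0001  0.0695] | after-rot axes [0.0005 0.0001 0.0695] rotvec [0.004 0.004 0.   ] q [ 42.  24. -40.  91.  16.  71.  83.]
```

>>> {"op": "send_rows", "data": {
  "xyz": [
    [0, 0, 0.025],
    [0, 0, 0.02],
    [0, 0, 0.015],
    [0, 0, 0.008],
    [0, 0, 0],
    [0, 0, 0],
    [0, 0, 0],
    [0, 0, 0],
    [0, 0, 0],
    [0, 0, -0.02],
    [0, 0, -0.04],
    [0, 0, -0.04],
    [0, 0, -0.02],
    [0, 0, 0]
  ],
  "rotation": [
    [0, 0, 0],
    [0, 0, 0],
    [0, 0, 0],
    [0, 0, 0],
    [0, 0, 0],
    [0, 0, 0],
    [0, 0, 0],
    [0, 0, 0],
    [0, 0, 0],
    [0, 0, 0],
    [0, 0, 0],
    [0, 0, 0],
    [0, 0, 0],
    [0, 0, 0]
  ],
  "jaw": [0, 0, 0, 0, 0, 0.7, 0.7, 0.7, 0.7, 0.7, 0.7, 0.7, 0.7, 0.7]
}}

```text
time_s: 24.75
tool_pos: [0.6154, -0.1398, 0.3781]
tool_rot: [179.9, 0.8, 174.0]
force: [0.7, 0.4, 0.7]
grip_width: 0.0611
grasp_force: 0.0
```

```bash
python3 chk.py; python3 g.py .6058 .3215 .036 177.3
```

```text
blue shift px 0 0 score 0.998
green shift px 25 -35 score 0.288
black shift px 0 0 score 0.997
t 24.8 grasp [ 0.6164 -0.1398  0.2121] yaw 174.0 w 0.061 gf 0.0 F [-0.3 -0.4 -0.3]
shift now-axes [0.0591 0.4576 0.1763] | after-rot axes [0.0307 0.4605 0.1761] rotvec [ 0.001  0.01  -0.058] q [ 42.  21. -41.  88.  14.  76.  84.]
```

>>> {"op": "send_rows", "data": {
  "xyz": [
    [0, 0, 0],
    [0.0026, 0.0384, 0],
    [0.0026, 0.0384, 0],
    [0.0026, 0.0384, 0],
    [0.0026, 0.0384, 0],
    [0.0026, 0.0384, 0],
    [0.0026, 0.0384, 0],
    [0.0026, 0.0384, 0],
    [0.0026, 0.0384, 0],
    [0.0026, 0.0384, 0],
    [0.0026, 0.0384, 0],
    [0.0026, 0.0384, 0],
    [0.0026, 0.0384, 0],
    [0, 0, 0.04],
    [0, 0, 0.03],
    [0, 0, 0],
    [0, 0, 0]
  ],
  "rotation": [
    [0, 0.005, -0.058],
    [0, 0, 0],
    [0, 0, 0],
    [0, 0, 0],
    [0, 0, 0],
    [0, 0, 0],
    [0, 0, 0],
    [0, 0, 0],
    [0, 0, 0],
    [0, 0, 0],
    [0, 0, 0],
    [0, 0, 0],
    [0, 0, 0],
    [0, 0, 0],
    [0, 0, 0],
    [0, 0, 0],
    [0, 0, 0]
  ],
  "jaw": [0.9, 0.9, 0.9, 0.9, 0.9, 0.9, 0.9, 0.9, 0.9, 0.9, 0.9, 0.9, 0.9, 0.9, 0.9, 0.9, 0.9]
}}

```text
time_s: 26.5
tool_pos: [0.6049, 0.3213, 0.3037]
tool_rot: [179.9, -0.0, 177.3]
force: [0.7, -0.2, 0.3]
grip_width: 0.0779
grasp_force: 0.0
```

```bash
python3 chk.py; python3 g.py .6058 .3215 .036 177.3
```

```text
blue shift px 0 0 score 0.796
green shift px 25 -35 score 0.274
black shift px -2 -31 score 0.324
t 26.55 grasp [0.6056 0.3222 0.1419] yaw 177.3 w 0.0783 gf 0.0 F [-0.4 -0.1  0.4]
shift now-axes [-0.0003 -0.0005  0.1059] | after-rot axes [-0.0005 -0.0002  0.1059] rotvec [ 0.003  0.002 -0.   ] q [  2.  33. -46.  83.  24.  73.  41.]
```

>>> {"op": "send_rows", "data": {
  "xyz": [
    [0, 0, 0.04],
    [0, 0, 0.035],
    [0, 0, 0.02],
    [0, 0, 0.011],
    [0, 0, 0],
    [0, 0, 0],
    [0, 0, 0],
    [0, 0, 0],
    [0, 0, 0],
    [0, 0, 0],
    [0, 0, 0],
    [0, 0, 0],
    [0, 0, -0.02],
    [0, 0, -0.04],
    [0, 0, -0.04],
    [0, 0, -0.04],
    [0, 0, -0.03],
    [0, 0, 0]
  ],
  "rotation": [
    [0, 0, 0],
    [0, 0, 0],
    [0, 0, 0],
    [0, 0, 0],
    [0, 0, 0],
    [0, 0, 0],
    [0, 0, 0],
    [0, 0, 0],
    [0, 0, 0],
    [0, 0, 0],
    [0, 0, 0],
    [0, 0, 0],
    [0, 0, 0],
    [0, 0, 0],
    [0, 0, 0],
    [0, 0, 0],
    [0, 0, 0],
    [0, 0, 0]
  ],
  "jaw": [0.9, 0.9, 0.9, 0.9, 0, 0, 0, 0, 0, 0, 0, 0, 0, 0, 0, 0, 0, 0]
}}

```text
time_s: 28.35
tool_pos: [0.6052, 0.3231, 0.3754]
tool_rot: [179.6, 0.5, 177.3]
force: [0.5, 1.5, -0.9]
grip_width: 0.0438
grasp_force: 30.0
```

```bash
python3 g.py b .010 -.042 .088 174
```

```text
t 28.35 grasp [0.6067 0.3243 0.2119] yaw 177.3 w 0.0438 gf 30.0 F [ 0.5  1.5 -0.9]
shift now-axes [-0.0241 -0.5465  0.1199] | after-rot axes [-0.0568 -0.5432  0.1239] rotvec [0.008 0.009 0.058] q [  2.  30. -47.  79.  22.  80.  43.]
```

>>> {"op": "send_rows", "data": {
  "xyz": [
    [0, 0, 0],
    [-0.0038, -0.0361, 0],
    [-0.0038, -0.0361, 0],
    [-0.0038, -0.0361, 0],
    [-0.0038, -0.0361, 0],
    [-0.0038, -0.0361, 0],
    [-0.0038, -0.0361, 0],
    [-0.0038, -0.0361, 0],
    [-0.0038, -0.0361, 0],
    [-0.0038, -0.0361, 0],
    [-0.0038, -0.0361, 0],
    [-0.0038, -0.0361, 0],
    [-0.0038, -0.0361, 0],
    [-0.0038, -0.0361, 0],
    [-0.0038, -0.0361, 0],
    [-0.0038, -0.0361, 0],
    [0, 0, 0.03],
    [0, 0, 0.02],
    [0, 0, 0],
    [0, 0, 0]
  ],
  "rotation": [
    [0.002, 0, 0.058],
    [0, 0, 0],
    [0, 0, 0],
    [0, 0, 0],
    [0, 0, 0],
    [0, 0, 0],
    [0, 0, 0],
    [0, 0, 0],
    [0, 0, 0],
    [0, 0, 0],
    [0, 0, 0],
    [0, 0, 0],
    [0, 0, 0],
    [0, 0, 0],
    [0, 0, 0],
    [0, 0, 0],
    [0, 0, 0],
    [0, 0, 0],
    [0, 0, 0],
    [0, 0, 0]
  ],
  "jaw": [0, 0, 0, 0, 0, 0, 0, 0, 0, 0, 0, 0, 0, 0, 0, 0, 0, 0, 0, 0]
}}

```text
time_s: 30.35
tool_pos: [0.6047, -0.2223, 0.3183]
tool_rot: [179.9, 0.0, 174.0]
force: [1.1, -0.8, -0.8]
grip_width: 0.0436
grasp_force: 30.0
```

```bash
python3 g.py b .010 -.042 .088 174; python3 chk.py
```

```text
t 30.35 grasp [ 0.6048 -0.2221  0.1548] yaw 174.0 w 0.0436 gf 30.0 F [ 1.1 -0.8 -0.8]
shift now-axes [-0.0002 -0.0008  0.0668] | after-rot axes [-0.0002 -0.0007  0.0668] rotvec [0.001 0.    0.   ] q [ 47.  25. -38.  89.  16.  71.  91.]
blue shift px -32 -28 score 0.675
green shift px 20 -35 score 0.277
black shift px 0 0 score 0.997
```

>>> {"op": "send_rows", "data": {
  "xyz": [
    [0, -0.0007, 0.025],
    [0, 0, 0.02],
    [0, 0, 0.015],
    [0, 0, 0.006],
    [0, 0, 0],
    [0, 0, 0],
    [0, 0, 0],
    [0, 0, 0],
    [0, 0, 0],
    [0, 0, -0.02],
    [0, 0, -0.04],
    [0, 0, -0.04],
    [0, 0, -0.02],
    [0, 0, 0]
  ],
  "rotation": [
    [0, 0, 0],
    [0, 0, 0],
    [0, 0, 0],
    [0, 0, 0],
    [0, 0, 0],
    [0, 0, 0],
    [0, 0, 0],
    [0, 0, 0],
    [0, 0, 0],
    [0, 0, 0],
    [0, 0, 0],
    [0, 0, 0],
    [0, 0, 0],
    [0, 0, 0]
  ],
  "jaw": [0, 0, 0, 0, 0, 0.7, 0.7, 0.7, 0.7, 0.7, 0.7, 0.7, 0.7, 0.7]
}}

```text
time_s: 31.8
tool_pos: [0.6058, -0.2233, 0.3772]
tool_rot: [-179.9, 0.5, 174.0]
force: [0.2, -0.2, -0.0]
grip_width: 0.0607
grasp_force: 0.0
```

```bash
python3 g.py .6483 .2023 .036 147.1
```

```text
t 31.8 grasp [ 0.6072 -0.2238  0.2137] yaw 174.0 w 0.0607 gf 0.0 F [ 0.2 -0.2 -0. ]
shift now-axes [0.0039 0.4281 0.1769] | after-rot axes [0.1955 0.3805 0.1777] rotvec [0.    0.009 0.469] q [ 48.  23. -39.  85.  15.  77.  92.]
```

>>> {"op": "send_rows", "data": {
  "xyz": [
    [0, 0, -0.01],
    [0, 0, -0.01],
    [0, 0, 0],
    [0, 0, 0],
    [0.0178, 0.0346, 0],
    [0.0178, 0.0346, 0],
    [0.0178, 0.0346, 0],
    [0.0178, 0.0346, 0],
    [0.0178, 0.0346, 0],
    [0.0178, 0.0346, 0],
    [0.0178, 0.0346, 0],
    [0.0178, 0.0346, 0],
    [0.0178, 0.0346, 0],
    [0.0178, 0.0346, 0],
    [0.0178, 0.0346, 0],
    [0, 0, 0.04],
    [0, 0, 0.04],
    [0, 0, 0],
    [0, 0, 0]
  ],
  "rotation": [
    [0, 0, 0.1173],
    [0, 0, 0.1173],
    [0, 0, 0.1173],
    [0, 0, 0.1173],
    [0, 0, 0],
    [0, 0, 0],
    [0, 0, 0],
    [0, 0, 0],
    [0, 0, 0],
    [0, 0, 0],
    [0, 0, 0],
    [0, 0, 0],
    [0, 0, 0],
    [0, 0, 0],
    [0, 0, 0],
    [0, 0, 0],
    [0, 0, 0],
    [0, 0, 0],
    [0, 0, 0]
  ],
  "jaw": [0.9, 0.9, 0.9, 0.9, 0.9, 0.9, 0.9, 0.9, 0.9, 0.9, 0.9, 0.9, 0.9, 0.9, 0.9, 0.9, 0.9, 0.9, 0.9]
}}

```text
time_s: 33.7
tool_pos: [0.6471, 0.2019, 0.312]
tool_rot: [-180.0, -0.0, 147.1]
force: [0.9, 1.1, 0.7]
grip_width: 0.0783
grasp_force: 0.0
```

```bash
python3 g.py .6483 .2023 .036 147.1; python3 chk.py
```

```text
t 33.7 grasp [0.6469 0.2019 0.1485] yaw 147.1 w 0.0783 gf 0.0 F [0.9 1.1 0.7]
shift now-axes [-0.0009  0.0011  0.1125] | after-rot axes [-0.0008  0.001   0.1125] rotvec [-0.001 -0.001 -0.001] q [ 10.  31. -41.  84.  20.  73.  24.]
blue shift px -31 -29 score 0.442
green shift px 20 -35 score 0.288
black shift px 0 0 score 0.478
```

>>> {"op": "send_rows", "data": {
  "xyz": [
    [-0.001, 0.001, 0.04],
    [0, 0, 0.04],
    [0, 0, 0.02],
    [0, 0, 0.0125],
    [0, 0, 0],
    [0, 0, 0],
    [0, 0, 0],
    [0, 0, 0],
    [0, 0, 0],
    [0, 0, 0],
    [0, 0, 0],
    [0, 0, 0],
    [0, 0, -0.02],
    [0, 0, -0.04],
    [0, 0, -0.04],
    [0, 0, -0.04],
    [0, 0, -0.04],
    [0, 0, 0]
  ],
  "rotation": [
    [0, 0, 0],
    [0, 0, 0],
    [0, 0, 0],
    [0, 0, 0],
    [0, 0, 0],
    [0, 0, 0],
    [0, 0, 0],
    [0, 0, 0],
    [0, 0, 0],
    [0, 0, 0],
    [0, 0, 0],
    [0, 0, 0],
    [0, 0, 0],
    [0, 0, 0],
    [0, 0, 0],
    [0, 0, 0],
    [0, 0, 0],
    [0, 0, 0]
  ],
  "jaw": [0.9, 0.9, 0.9, 0.9, 0, 0, 0, 0, 0, 0, 0, 0, 0, 0, 0, 0, 0, 0]
}}

```text
time_s: 35.55
tool_pos: [0.6493, 0.2037, 0.3867]
tool_rot: [179.5, 0.4, 147.1]
force: [0.7, 0.4, -1.2]
grip_width: 0.0438
grasp_force: 30.0
```

```bash
python3 g.py b .010 -.126 .088 174
```

```text
t 35.55 grasp [0.6511 0.2043 0.2232] yaw 147.1 w 0.0438 gf 30.0 F [ 0.7  0.4 -1.2]
shift now-axes [-0.2317 -0.4584  0.1329] | after-rot axes [-5.000e-04 -5.131e-01  1.352e-01] rotvec [ 0.007  0.009 -0.47 ] q [ 10.  28. -42.  79.  19.  80.  25.]
```

>>> {"op": "send_rows", "data": {
  "xyz": [
    [0, 0, 0],
    [0, 0, 0],
    [0, 0, 0],
    [0, 0, 0],
    [0, -0.0365, 0],
    [0, -0.0365, 0],
    [0, -0.0365, 0],
    [0, -0.0365, 0],
    [0, -0.0365, 0],
    [0, -0.0365, 0],
    [0, -0.0365, 0],
    [0, -0.0365, 0],
    [0, -0.0365, 0],
    [0, -0.0365, 0],
    [0, -0.0365, 0],
    [0, -0.0365, 0],
    [0, -0.0365, 0],
    [0, -0.0365, 0],
    [0, 0, 0.02],
    [0, 0, 0]
  ],
  "rotation": [
    [0, 0, -0.1174],
    [0, 0, -0.1174],
    [0, 0, -0.1174],
    [0, 0, -0.1173],
    [0, 0, 0],
    [0, 0, 0],
    [0, 0, 0],
    [0, 0, 0],
    [0, 0, 0],
    [0, 0, 0],
    [0, 0, 0],
    [0, 0, 0],
    [0, 0, 0],
    [0, 0, 0],
    [0, 0, 0],
    [0, 0, 0],
    [0, 0, 0],
    [0, 0, 0],
    [0, 0, 0],
    [0, 0, 0]
  ],
  "jaw": [0, 0, 0, 0, 0, 0, 0, 0, 0, 0, 0, 0, 0, 0, 0, 0, 0, 0, 0, 0]
}}

```text
time_s: 37.55
tool_pos: [0.5932, -0.3071, 0.3553]
tool_rot: [179.8, -0.3, 173.8]
force: [0.2, 0.7, -2.7]
grip_width: 0.0438
grasp_force: 30.0
```

```bash
python3 g.py b .010 -.126 .088 174
```

```text
t 37.55 grasp [ 0.5923 -0.3064  0.1918] yaw 173.8 w 0.0438 gf 30.0 F [ 0.2  0.7 -2.7]
shift now-axes [-0.0035  0.0004  0.1038] | after-rot axes [-0.0029  0.0008  0.1038] rotvec [ 0.003 -0.006 -0.003] q [ 54.  27. -39.  83.  17.  77.  97.]
```

>>> {"op": "send_rows", "data": {
  "xyz": [
    [-0.0025, 0, 0.035],
    [0, 0, 0.025],
    [0, 0, 0.02],
    [0, 0, 0.015],
    [0, 0, 0.0075],
    [0, 0, 0],
    [0, 0, 0],
    [0, 0, 0],
    [0, 0, 0],
    [0, 0, 0],
    [0, 0, -0.02],
    [0, 0, -0.04],
    [0, 0, -0.04],
    [0, 0, -0.04],
    [0, 0, -0.02],
    [0, 0, 0]
  ],
  "rotation": [
    [0, 0, 0],
    [0, 0, 0],
    [0, 0, 0],
    [0, 0, 0],
    [0, 0, 0],
    [0, 0, 0],
    [0, 0, 0],
    [0, 0, 0],
    [0, 0, 0],
    [0, 0, 0],
    [0, 0, 0],
    [0, 0, 0],
    [0, 0, 0],
    [0, 0, 0],
    [0, 0, 0],
    [0, 0, 0]
  ],
  "jaw": [0, 0, 0, 0, 0, 0, 0.7, 0.7, 0.7, 0.7, 0.7, 0.7, 0.7, 0.7, 0.7, 0.7]
}}

```text
time_s: 39.15
tool_pos: [0.5982, -0.3056, 0.4224]
tool_rot: [-179.9, 0.5, 174.0]
force: [0.8, -0.1, -0.2]
grip_width: 0.0608
grasp_force: 0.0
```

```bash
python3 g.py b .14 0 .30 174;python3 - <<'E'
from h import *
c=snap('side')['image'];t=snap('top')['image']
a=cv2.resize(c[95:275,255:450],(390,360));b=cv2.resize(t[165:325,260:460],(400,320));o=np.zeros((360,800,3),np.uint8);o[:,:390]=a;o[:320,400:]=b
cv2.imwrite('pics/d5.png',o)
E
```

```text
t 39.15 grasp [ 0.5996 -0.3061  0.2589] yaw 174.0 w 0.0608 gf 0.0 F [ 0.8 -0.1 -0.2]
shift now-axes [-0.1283  0.1248 -0.0403] | after-rot axes [-0.128   0.1249 -0.0411] rotvec [-0.002  0.009 -0.   ] q [ 54.  25. -40.  77.  16.  83.  98.]
```

View pics/d5.png

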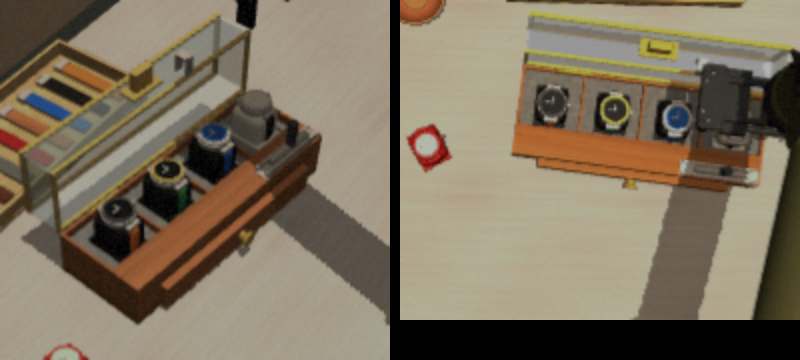

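>>> {"op": "send_rows", "data": {
  "xyz": [
    [-0.0337, 0.0312, 0],
    [-0.0337, 0.0312, 0],
    [-0.0337, 0.0312, 0],
    [-0.0337, 0.0312, 0],
    [0, 0, 0],
    [0, 0, 0.03],
    [0, 0, 0.03],
    [0, 0, 0.02],
    [0, 0, 0],
    [0, 0, 0]
  ],
  "rotation": [
    [0, 0, 0],
    [0, 0, 0],
    [0, 0, 0],
    [0, 0, 0],
    [0, 0, 0],
    [0, 0, 0],
    [0, 0, 0],
    [0, 0, 0],
    [0, 0, 0],
    [0, 0, 0]
  ],
  "jaw": [0, 0, 0, 0, 0, 0, 0, 0, 0, 0]
}}

```text
time_s: 40.25
tool_pos: [0.7443, -0.1961, 0.3368]
tool_rot: [180.0, -0.0, 174.0]
force: [-0.3, -0.0, 1.5]
grip_width: 0.0005
grasp_force: 0.0
```

```bash
python3 g.py b .128 0 .155 174
```

```text
t 40.25 grasp [ 0.7442 -0.196   0.1733] yaw 174.0 w 0.0005 gf 0.0 F [-0.3 -0.   1.5]
shift now-axes [0.0178 0.0007 0.0183] | after-rot axes [0.0178 0.0008 0.0183] rotvec [ 0.001 -0.001 -0.   ] q [ 35.  40. -38.  66.  24.  81.  84.]
```

>>> {"op": "send_rows", "data": {
  "xyz": [
    [0, 0.0007, 0.018],
    [0.01, 0, 0],
    [0.008, 0, 0],
    [0.013, 0, -0.0065],
    [0.013, 0, -0.0065],
    [0.012, 0, -0.003],
    [0.012, 0, -0.003],
    [0, 0, 0]
  ],
  "rotation": [
    [0, 0, 0],
    [0, 0, 0],
    [0, 0, 0],
    [0, 0, 0],
    [0, 0, 0],
    [0, 0, 0],
    [0, 0, 0],
    [0, 0, 0]
  ],
  "jaw": [0, 0, 0, 0, 0, 0, 0, 0]
}}

```text
time_s: 41.05
tool_pos: [0.6767, -0.1878, 0.3408]
tool_rot: [-180.0, 0.3, 174.0]
force: [0.6, 0.5, 0.5]
grip_width: 0.0001
grasp_force: 0.4
```

```bash
python3 g.py b .054 0 .173 174
```

```text
t 41.05 grasp [ 0.6775 -0.188   0.1773] yaw 174.0 w 0.0001 gf 0.4 F [0.6 0.5 0.5]
shift now-axes [ 0.0238 -0.0005  0.0042] | after-rot axes [ 0.0238 -0.0005  0.0043] rotvec [-0.001  0.005 -0.   ] q [ 41.  32. -41.  78.  21.  77.  84.]
```

Run:
```python
from h import *
c=snap('side')['image'];cv2.imwrite('pics/d6.png',cv2.resize(c[95:275,230:450],None,fx=2.5,fy=2.5))
```

```text
(no output)
```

View pics/d6.png

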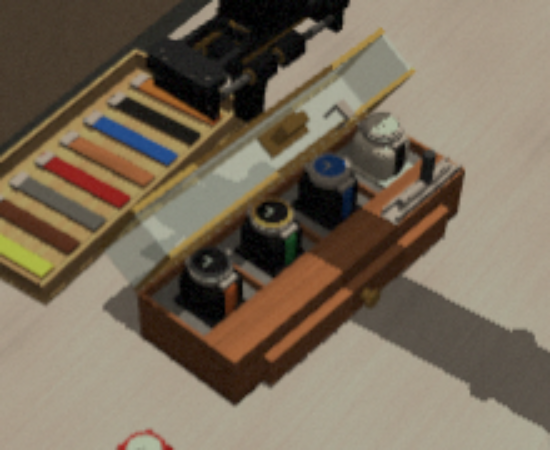

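>>> {"op": "send_rows", "data": {
  "xyz": [
    [0.012, 0, 0.002],
    [0.0118, 0, 0.002],
    [0.0115, 0, 0.0035],
    [0.0115, 0, 0.0035],
    [0.0103, 0, 0.0062],
    [0.0103, 0, 0.0062],
    [0.006, 0, 0.006],
    [0.006, 0, 0.006],
    [0, 0, 0]
  ],
  "rotation": [
    [0, 0, 0],
    [0, 0, 0],
    [0, 0, 0],
    [0, 0, 0],
    [0, 0, 0],
    [0, 0, 0],
    [0, 0, 0],
    [0, 0, 0],
    [0, 0, 0]
  ],
  "jaw": [0, 0, 0, 0, 0, 0, 0, 0, 0]
}}

```text
time_s: 42.0
tool_pos: [0.5975, -0.1795, 0.3021]
tool_rot: [180.0, -0.0, 174.0]
force: [0.1, -0.6, 0.5]
grip_width: 0.0001
grasp_force: 0.0
```

>>> {"op": "send_rows", "data": {
  "xyz": [
    [0.003, 0, 0.003],
    [0, 0, 0.002],
    [0, 0, 0]
  ],
  "rotation": [
    [0, 0, 0],
    [0, 0, 0],
    [0, 0, 0]
  ],
  "jaw": [0, 0, 0]
}}

```text
time_s: 42.3
tool_pos: [0.596, -0.1793, 0.3006]
tool_rot: [-180.0, 0.2, 174.0]
force: [-4.0, 1.4, 12.0]
grip_width: 0.0005
grasp_force: 6.1
```

```bash
python3 g.py b -.010 0 .136 174
```

```text
t 42.3 grasp [ 0.5966 -0.1794  0.1371] yaw 174.0 w 0.0005 gf 6.1 F [-4.   1.4 12. ]
shift now-axes [ 0.0066 -0.0006  0.001 ] | after-rot axes [ 0.0066 -0.0006  0.0011] rotvec [-0.001  0.004 -0.   ] q [ 48.  24. -42.  93.  17.  69.  86.]
```

>>> {"op": "send_rows", "data": {
  "xyz": [
    [0, 0, 0.001],
    [0, 0, 0.001],
    [0, 0, 0]
  ],
  "rotation": [
    [0, 0, 0],
    [0, 0, 0],
    [0, 0, 0]
  ],
  "jaw": [0, 0, 0]
}}

```text
time_s: 42.6
tool_pos: [0.5961, -0.1791, 0.3005]
tool_rot: [-179.9, 0.2, 174.0]
force: [-7.3, 0.9, 21.7]
grip_width: 0.0006
grasp_force: 10.9
```

```bash
python3 g.py b -.053 -.16 .25 174
```

```text
t 42.6 grasp [ 0.5967 -0.1794  0.137 ] yaw 174.0 w 0.0006 gf 10.9 F [-7.3  0.9 21.7]
shift now-axes [ 0.0491 -0.161  -0.113 ] | after-rot axes [ 0.0496 -0.1609 -0.113 ] rotvec [-0.001  0.004 -0.   ] q [ 48.  24. -42.  93.  17.  69.  86.]
```

>>> {"op": "send_rows", "data": {
  "xyz": [
    [0, 0, -0.02],
    [0, 0, -0.035],
    [0, 0, -0.035],
    [0.0128, -0.0378, 0],
    [0.0128, -0.0378, 0],
    [0.0128, -0.0378, 0],
    [0.0128, -0.0378, 0],
    [0, 0, 0.02],
    [0, 0, 0.02],
    [0, 0, 0],
    [0, 0, 0]
  ],
  "rotation": [
    [0, 0, 0],
    [0, 0, 0],
    [0, 0, 0],
    [0, 0, 0],
    [0, 0, 0],
    [0, 0, 0],
    [0, 0, 0],
    [0, 0, 0],
    [0, 0, 0],
    [0, 0, 0],
    [0, 0, 0]
  ],
  "jaw": [0, 0, 0, 0, 0, 0, 0, 0, 0, 0, 0]
}}

```text
time_s: 43.7
tool_pos: [0.5285, -0.3243, 0.346]
tool_rot: [179.9, 0.1, 174.0]
force: [-0.5, -0.1, 0.6]
grip_width: 0.0003
grasp_force: 0.0
```

```bash
python3 g.py b -.055 -.15 .106 174;python3 - <<'E'
from h import *
c=snap('side')['image'];cv2.imwrite('pics/d7.png',cv2.resize(c[95:275,230:450],None,fx=3,fy=3,interpolation=cv2.INTER_CUBIC))
E
```

```text
t 43.7 grasp [ 0.5287 -0.3241  0.1825] yaw 174.0 w 0.0003 gf 0.0 F [-0.5 -0.1  0.6]
shift now-axes [-0.0003  0.0005  0.0765] | after-rot axes [-0.0004  0.0006  0.0765] rotvec [0.001 0.001 0.   ] q [ 61.  21. -40.  91.  14.  73. 103.]
```

View pics/d7.png

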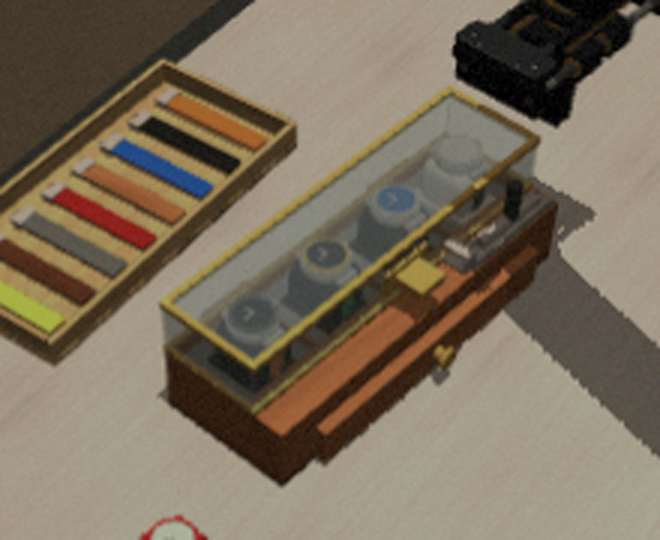

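>>> {"op": "send_rows", "data": {
  "xyz": [
    [0, 0, 0.03],
    [0, 0, 0.025],
    [0, 0, 0.015],
    [0, 0, 0.0065],
    [0, 0, 0],
    [0, 0.009, 0],
    [0, 0.009, 0],
    [0, 0.009, 0],
    [0, 0.009, 0],
    [0, 0.009, 0],
    [0, 0, 0]
  ],
  "rotation": [
    [0, 0, 0],
    [0, 0, 0],
    [0, 0, 0],
    [0, 0, 0],
    [0, 0, 0],
    [0, 0, 0],
    [0, 0, 0],
    [0, 0, 0],
    [0, 0, 0],
    [0, 0, 0],
    [0, 0, 0]
  ],
  "jaw": [0, 0, 0, 0, 0, 0, 0, 0, 0, 0, 0]
}}

```text
time_s: 44.85
tool_pos: [0.5338, -0.2775, 0.2702]
tool_rot: [179.9, 0.1, 174.1]
force: [1.2, -0.1, -0.6]
grip_width: 0.0007
grasp_force: 0.0
```

>>> {"op": "send_rows", "data": {
  "xyz": [
    [0, 0.003, 0],
    [0, 0.003, 0],
    [0, 0, 0]
  ],
  "rotation": [
    [0, 0, 0],
    [0, 0, 0],
    [0, 0, 0]
  ],
  "jaw": [0, 0, 0]
}}

```text
time_s: 45.15
tool_pos: [0.5338, -0.2735, 0.2696]
tool_rot: [180.0, 0.1, 174.0]
force: [0.3, -0.2, 1.5]
grip_width: 0.0004
grasp_force: 0.5
```

>>> {"op": "send_rows", "data": {
  "xyz": [
    [0, 0.002, 0],
    [0, 0.001, 0],
    [0, 0, 0]
  ],
  "rotation": [
    [0, 0, 0],
    [0, 0, 0],
    [0, 0, 0]
  ],
  "jaw": [0, 0, 0]
}}

```text
time_s: 45.45
tool_pos: [0.5341, -0.2706, 0.2696]
tool_rot: [180.0, 0.1, 174.0]
force: [0.5, -1.6, 0.9]
grip_width: 0.0007
grasp_force: 0.7
```

```bash
python3 g.py b -.055 -.093 .106 174
```

```text
t 45.45 grasp [ 0.5343 -0.2705  0.1061] yaw 174.0 w 0.0007 gf 0.7 F [ 0.5 -1.6  0.9]
shift now-axes [-0.0005  0.0036  0.0001] | after-rot axes [-0.0005  0.0036  0.0001] rotvec [ 0.001  0.001 -0.   ] q [ 57.  23. -40.  99.  16.  64.  96.]
```

>>> {"op": "send_rows", "data": {
  "xyz": [
    [0, 0.002, 0],
    [0, 0.001, 0],
    [0, 0, 0]
  ],
  "rotation": [
    [0, 0, 0],
    [0, 0, 0],
    [0, 0, 0]
  ],
  "jaw": [0, 0, 0]
}}

```text
time_s: 45.75
tool_pos: [0.5343, -0.2684, 0.2697]
tool_rot: [-180.0, 0.1, 174.0]
force: [0.3, -4.8, 1.1]
grip_width: 0.0005
grasp_force: 2.0
```

>>> {"op": "send_rows", "data": {
  "xyz": [
    [0, 0.002, 0],
    [0, 0.001, 0],
    [0, 0, 0]
  ],
  "rotation": [
    [0, 0, 0],
    [0, 0, 0],
    [0, 0, 0]
  ],
  "jaw": [0, 0, 0]
}}

```text
time_s: 46.05
tool_pos: [0.5342, -0.2674, 0.2698]
tool_rot: [-179.8, 0.1, 173.9]
force: [-0.2, -8.5, -0.5]
grip_width: 0.0002
grasp_force: 4.1
```

>>> {"op": "send_rows", "data": {
  "xyz": [
    [0, 0.002, 0],
    [0, 0, 0]
  ],
  "rotation": [
    [0, 0, 0],
    [0, 0, 0]
  ],
  "jaw": [0, 0]
}}

```text
time_s: 46.25
tool_pos: [0.5342, -0.2668, 0.2698]
tool_rot: [-179.7, 0.2, 173.8]
force: [-0.3, -10.9, -1.9]
grip_width: 0.0007
grasp_force: 5.4
```

```bash
python3 g.py b -.055 -.093 .106 174
```

```text
t 46.25 grasp [ 0.5345 -0.2678  0.1063] yaw 173.8 w 0.0007 gf 5.4 F [ -0.3 -10.9  -1.9]
shift now-axes [-0.0008 -0.0002  0.0003] | after-rot axes [-0.0008 -0.0002  0.0003] rotvec [-0.006  0.003 -0.004] q [ 57.  23. -40.  99.  16.  64.  96.]
```

>>> {"op": "send_rows", "data": {
  "xyz": [
    [0, -0.01, 0],
    [0, -0.02, 0],
    [0, -0.01, -0.02],
    [0, 0, -0.04],
    [0, 0, -0.04],
    [0, 0, -0.04],
    [0.02, -0.03, 0],
    [0.02, -0.03, 0],
    [0.02, -0.03, 0],
    [0.02, -0.03, 0],
    [0, 0, 0],
    [0, 0, 0]
  ],
  "rotation": [
    [0, 0, 0],
    [0, 0, 0],
    [0, 0, 0],
    [0, 0, 0],
    [0, 0, 0],
    [0, 0, 0],
    [0, 0, 0],
    [0, 0, 0],
    [0, 0, 0],
    [0, 0, 0],
    [0, 0, 0],
    [0, 0, 0]
  ],
  "jaw": [0, 0, 0, 0, 0, 0, 0, 0, 0, 0, 0, 0]
}}

```text
time_s: 47.45
tool_pos: [0.4377, -0.4144, 0.409]
tool_rot: [179.9, 0.1, 173.9]
force: [1.0, 0.1, 0.2]
grip_width: 0.0006
grasp_force: 0.0
```

Run:
```python
from h import *
c=snap('side')['image'];t=snap('top')['image']
a=cv2.resize(c[145:235,350:450],(400,360),interpolation=cv2.INTER_CUBIC);b=cv2.resize(t[165:255,360:460],(400,360),interpolation=cv2.INTER_CUBIC)
cv2.imwrite('pics/d8.png',np.hstack([a,b]))
from g import bx
for q in (.040,.045):
  x,y=bx(-.053,-.125+q);u=proj('side',[x,y,.113])[0];v=proj('top',[x,y,.113])[0];print(q,(u-[350,145])*4,(v-[360,165])*4+[400,0])
```

```text
0.04 [174.42617105  70.94302193] [606.89721944 334.35575884]
0.045 [169.32792852  75.18720394] [599.45121511 333.42274758]
```

View pics/d8.png

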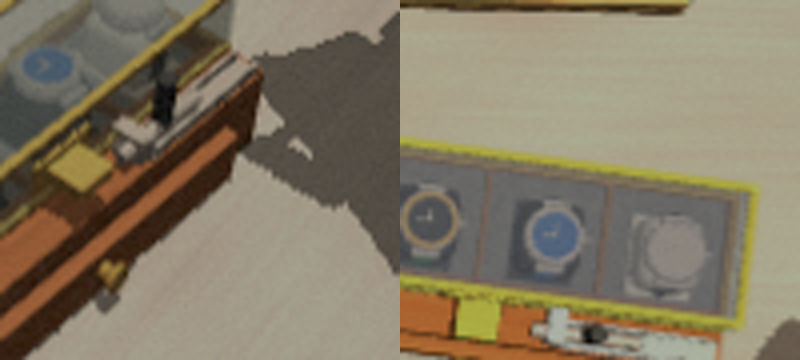

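Run:
```python
from h import *
from g import bx
t=cv2.imread('pics/side0.png')
for d in(0,.004,.01,.09):
  x,y=bx(-.090-d,0);print(d,(proj('side',[x,y,.025])[0]-[350,145])*4,proj('side',[x,y,.025])[0])
```

```text
0 [122.24840128 278.12175933] [380.56210032 214.53043983]
0.004 [127.44518881 281.47547755] [381.8612972  215.36886939]
0.01 [135.26566863 286.52272861] [383.81641716 216.63068215]
0.09 [242.50546291 355.7763219 ] [410.62636573 233.94408048]
```

```bash
python3 -c "
from cell import env
print(env.sign_off())"
```

```text
the job is handed in; nothing more can be done
None
```

I handed the job in after about 47 s of robot time: pliers in the shut drawer, all four watches in their compartments, cover shut and bolt home. My last images and force readings agreed with this, but no verdict came back.

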